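# Steam-sterilise the tea glasses

## Task

A finished glass coffee cup is still in the steam steriliser, and the small amber tea glasses are next: take the clear hood off and stand it rim down on the worktop, take the cup out and stand it upright on the worktop, stand every tea glass mouth down in the steriliser's tray, and put the hood back over them, fully home. Only then roll the timer wheel on from off, one click for each glass inside. Leave the other things on the worktop where they are.

Things in the scene. Friction and masses are not known exactly. Their poses are not given: they have to be found in the camera images.
- steriliser: white steam steriliser, fixed to the worktop, 194 (x) x 282 (y) x 60 mm; origin under its centre; x points to its back, y to its left, z up. Left: square well 170 x 170 mm, 28 mm deep, with a steel tray floor (centre at y +44 mm, 32 mm above the worktop). Right: console, level with the well's rim, 60 mm above the worktop, with the timer wheel
- tray (a point): centre of the tray's floor; axes as the steriliser
- hood: clear square hood, 150 x 150 mm outside, walls 3 mm, 78 mm tall, 0.24 kg, open below; origin at the centre of its rim, z up. Home, its rim stands loose on the tray's floor inside the well with 10 mm to spare all round, sides parallel to the well's (any quarter turn fits). Four glasses in two rows of two, 66 mm apart, stand under it with room to spare
- hood_handle (a point): middle of the hood's handle, a grey level bar 84 mm long along the hood's x, 15 mm wide, 13 mm thick, on two posts, 106.5 mm above the rim (28.5 mm above the hood's top)
- timer_wheel (a joint): the timer's knurled black rubber thumbwheel, rad: 0 = off, +0.262 (15 degrees) per click, 6 clicks at most, then a stop. Axle along the steriliser's y; it grows as the top of the wheel is rolled towards the steriliser's back (+x). Radius 34 mm, 16 mm wide; a sprung ball holds it at each click and snaps it to the nearest when let go (about 2 N at the rim to pass a click)
- wheel_top (a point): highest point of the wheel's rim, midway across it, 76 mm above the worktop, 16 mm above the console; it stays there as the wheel turns; axes as the steriliser. A white ridge on the rim is the pointer: 45 degrees before the top (nearer the robot) at off, at the top at click 3; seven white ticks beside the wheel mark 0 to 6
- glass_cup: clear pressed-glass coffee cup, 45 x 77 x 51 mm with its handle, mouth up, 0.11 kg, alone in the tray at the start. Origin under the middle of its 77 mm length, z up; the round bowl (45 mm across at the rim, about 38 mm at the foot) has its axis at y +15 mm, the handle points to -y and ends at y -39 mm. Can be gripped round the bowl across x, 20 to 50 mm up
- tea_glass_1: one of up to four alike small amber tea glasses, tapered, 39 mm across the rim, 36 mm across the foot, 52 mm tall, 0.09 kg; it stands mouth down, foot uppermost; smooth, friction about 0.45. Origin at the centre of its rim, on what it stands on; z up, out through the foot. None if absent in this run
- tea_glass_2: one of up to four alike small amber tea glasses, tapered, 39 mm across the rim, 36 mm across the foot, 52 mm tall, 0.09 kg; it stands mouth down, foot uppermost; smooth, friction about 0.45. Origin at the centre of its rim, on what it stands on; z up, out through the foot. None if absent in this run
- tea_glass_3: one of up to four alike small amber tea glasses, tapered, 39 mm across the rim, 36 mm across the foot, 52 mm tall, 0.09 kg; it stands mouth down, foot uppermost; smooth, friction about 0.45. Origin at the centre of its rim, on what it stands on; z up, out through the foot. None if absent in this run
- tea_glass_4: one of up to four alike small amber tea glasses, tapered, 39 mm across the rim, 36 mm across the foot, 52 mm tall, 0.09 kg; it stands mouth down, foot uppermost; smooth, friction about 0.45. Origin at the centre of its rim, on what it stands on; z up, out through the foot. None if absent in this run
- mug_teal: teal mug, 68 x 99 x 73 mm, origin under its centre; leave it
- green_glass: green drinking glass, upside down, 52 mm wide, 100 mm tall; leave it
- coffee_jar: coffee jar with wooden lid, 66 mm wide, 106 mm tall; leave it
- swing_bottle: swing-top bottle, 67 mm wide, 235 mm tall; leave it
- carafe: glass carafe, 83 mm wide, 138 mm tall; leave it
- jug: brown jug, 62 x 90 x 93 mm; leave it
Not all that is in view belongs to the job. Leave any black, purple or turquoise look-alike of the tea_glass_4 alone.

How it is judged:
By the outcome, as a careful person would: the job done as asked, in the order asked, and still so for the second after the job is handed in, with the robot touching nothing.
Of tea_glass_1, tea_glass_2, tea_glass_3, tea_glass_4 only 2 to 4 are there at a start; the rules pass over those that are not, and their reading is None.
At some moment in a run one of tea_glass_1, tea_glass_2, tea_glass_3, tea_glass_4 may be knocked a few centimetres aside while the robot is not near it.
It also fails if it takes over 210 s, if anything falls off the work surface, if the arm or the gripper's body presses on something with over 40 N, if the wrist force passes 120 N, or if a joint passes its speed limit or range.

## Robot

A 6-joint arm with a two-finger parallel gripper is mounted at the origin on a cart in front of the work surface, level with it; the furniture and walls round the work are solid. World frame = base frame: x ahead of the robot, y to its left, z up, the work surface at z = 0. Lengths are in m, angles in rad, forces in N, time in s.
With the tool pointing down it reaches from about 0.375 to 0.975 m from the base axis. Payload 3.8 kg.
Tool frame: the origin (TCP) lies at the very end of the fingers, on their centre line; the grasp point (between the pads) lies 19 mm behind it; z points along the fingers, y is the line along which they close (so a half turn about z gives the same grasp; the last joint's range is limited). The gripper opens to 88 mm and grips with 3 to 60 N. Pads are 18 mm wide; open, the fingers measure 123 mm over their backs; the gripper's body (75 mm by 187 mm) begins 45 mm behind the grasp point.
Start: joints at [-1.289, 0.264, 1.604, -0, 1.274, -0.037], TCP at [0.212, -0.641, 0.239] pointing down, gripper open.
Joint ranges: [-2.63, 2.63], [-0.94, 2.18], [0.31, 2.57], [-1.31, 4.45], [0, 2.66], [-2.55, 2.55]. Speed limits (rad/s): [2.57, 2.57, 3.14, 3.14, 3.14, 3.14].

## Interface

Orientations are given as [roll, pitch, yaw] about the fixed x, y, z axes, in that order (R = Rz(yaw) Ry(pitch) Rx(roll)).
In Python, from station import robot gives the robot as it stands.
- The arm moves only by the tool drive_tool, never from a script. Its argument "steps" is a list of rows, each a list of 3 entries, a list of its own where there are three numbers: the shift along the tool's x, y, z each as a share of 0.15 m, from -1 to 1, then the turn, a rotation vector about the tool's x, y, z each as a share of 45 degrees, from -1 to 1, then the opening, from -1 (shut) to 1 (fully open). A call has 1 to 12 rows; each row is the pose to reach, as a shift and turn from the pose commanded when the call began, along the tool's axes at that moment; what a row does not reach only later rows make up. A row lasts 1/10 s, in which the tool goes at most 50 mm and 8.59 degrees, less where a joint would pass 70% of its speed; a pose out of reach is approached as far as the arm can. A call with a number of a shift or a turn outside -1 to 1 is refused whole. A call with a gripper value outside its range is refused whole. The fingers move at their own pace and stop on an object; "grip_force" is the grip in N (left out, the last holds). Time passes only in rows, so rows that repeat a pose let the fingers close. It gives the time, the measured TCP pose, the force, the opening and the grip force at its end, in the units of the state.
- robot.read_state(): the state, without advancing time (a new reading comes with each control period).
- robot.grab_frame(name): name is "scene" or "top"; returns the picture (480x640x3 uint8, blue, green, red); there is no depth.
- robot.get_calibration(name): a dict with "K" (3x3 intrinsics, pixels), "R" (3x3) and "t" (3): a world point X has camera coordinates R X + t. Camera axes: x right, y down, z forward; pixel columns grow to the right and rows downward; lengths in m; the calibration is good to about 2 mm. A picture is of the moment at which its call begins. get_calibration takes no time and is no camera call.
- robot.sign_off(): hands the job in; it is judged then, once.
The state is a dict: "clock": time; "joints": joint angles; "joint_vel": joint speeds; "joint_efforts": joint torques, N m; "ee_pos": TCP position; "tcp_rot": TCP orientation; "force": force on the tool from outside, world axes, zero at the start; "moment": the same for the moment, N m; "finger_gap": finger opening in m; "grip_force": force on a finger pad.
Only numpy, scipy, OpenCV 4.12 (cv2) and the standard library are available. Lean on these libraries where they do the work, as an engineer would, in place of code of your own. Each camera call takes 0.05 s, during which the arm holds its last target. There are 200 camera calls.

## Working session

There is one attempt and no reset: what is moved stays moved. The work goes in short steps, Python scripts to look and compute and a tool call to move; the robot and the scene stay as the last step left them, time stands still between calls to the robot, and variables do not carry over. Pictures are saved under pics/ and viewed, at most 14 in all, crops included, and the job is handed in when it is done.

Besides the shell and the picture viewer there is one more tool, called after "Request:" as name(argument=value, ...), one argument or row to a line, values as JSON. drive_tool: Moves the arm, as the interface text tells. Its arguments: {"type":"object","properties":{"steps":{"type":"array","items":{"type":"array"}},"grip_force":{"type":"number"}},"required":["steps"]}

```bash
mkdir -p pics
cat > h.py <<'E'
import numpy as np,cv2
from scipy.spatial.transform import Rotation as Ro
from station import robot
def ray(name,px,z):
    c=robot.get_calibration(name);K,R,t=map(np.array,(c["K"],c["R"],c["t"]))
    d=R.T@np.linalg.inv(K)@np.array([px[0],px[1],1.]);o=-R.T@t
    return o+d*(z-o[2])/d[2]
def proj(name,X):
    c=robot.get_calibration(name);p=np.array(c["K"])@(np.array(c["R"])@np.array(X)+np.array(c["t"]));return p[:2]/p[2]
E
python3 - <<'E'
from h import *
s=robot.read_state();print({k:np.round(v,3).tolist() for k,v in s.items()})
for n in("scene","top"):
    cv2.imwrite(f"pics/{n}0.png",robot.grab_frame(n)); c=robot.get_calibration(n);print(n,np.round(c["K"],1).tolist(),np.round(-np.array(c["R"]).T@np.array(c["t"]),3),np.round(c["R"],2).tolist())
E
```

```text
{'clock': 0.0, 'joints': [-1.289, 0.265, 1.605, -0.0, 1.274, -0.037], 'joint_vel': [0.001, 0.001, -0.001, -0.001, 0.0, -0.001], 'joint_efforts': [-0.002, -50.211, -35.688, 0.073, 0.03, -0.0], 'ee_pos': [0.211, -0.64, 0.237], 'tcp_rot': [-3.139, -0.0, 0.319], 'force': [0.085, -0.653, 0.274], 'moment': [-0.042, -0.054, -0.017], 'grip_force': 0.0, 'finger_gap': 0.088}
scene [[464.7, 0.0, 326.0], [0.0, 464.7, 232.2], [0.0, 0.0, 1.0]] [-0.3   -0.617  0.749] [[0.56, -0.83, -0.0], [-0.44, -0.3, -0.85], [0.7, 0.48, -0.53]]
top [[476.7, 0.0, 324.9], [0.0, 476.7, 231.0], [0.0, 0.0, 1.0]] [ 0.458 -0.015  1.52 ] [[-0.01, -1.0, -0.01], [-1.0, 0.02, -0.08], [0.08, 0.01, -1.0]]
```

View pics/scene0.png

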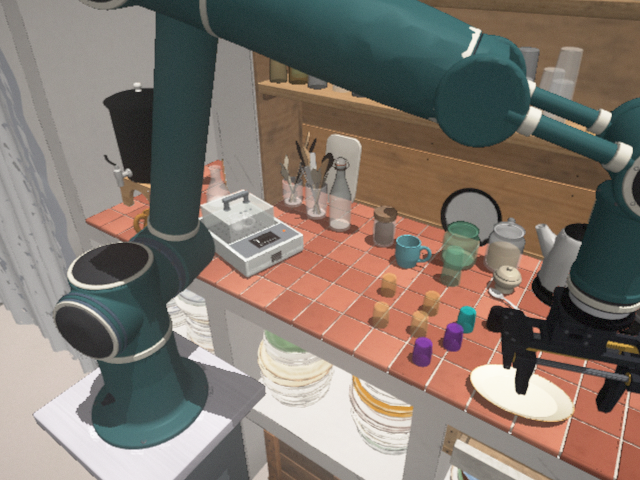

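View pics/top0.png

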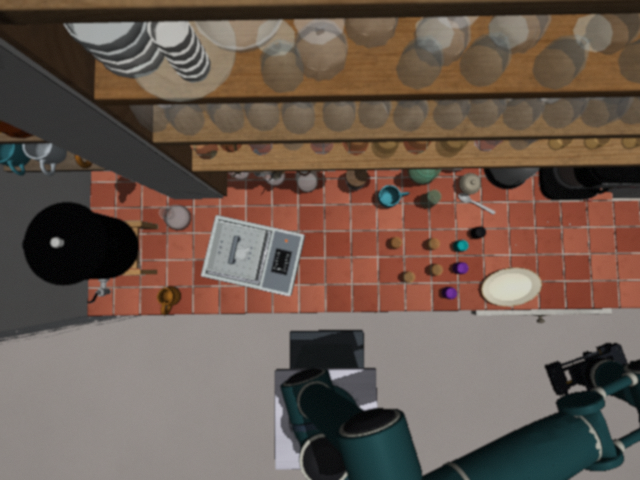

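The scene view shows four amber glasses: (388,284), (431,303), (380,315) and (418,323). They are also in the top view at (396,243), (433,243), (409,277) and (436,270). The steriliser is near (255,255) in the top view. Next I'll measure them.

```bash
cat >> h.py <<'E'
def amber(name,img,zc=0.026):
    hsv=cv2.cvtColor(img,cv2.COLOR_BGR2HSV)
    m=cv2.inRange(hsv,(9,70,90),(22,255,255))
    n,l,st,c=cv2.connectedComponentsWithStats(m)
    out=[]
    for i in range(1,n):
        if st[i,4]>25:
            p=ray(name,c[i],zc)
            if .2<p[0]<.85 and -.7<p[1]<.7: out.append((st[i,4],st[i,:4].tolist(),c[i].round(1).tolist(),p[:2].round(4).tolist()))
    return out
E
python3 - <<'E'
from h import *
t=cv2.imread("pics/top0.png");s=cv2.imread("pics/scene0.png")
for n,i in(("top",t),("scene",s)):
    for o in amber(n,i): print(n,o)
cv2.imwrite("pics/c1.png",cv2.resize(t[205:305,195:315],None,fx=6,fy=6,interpolation=cv2.INTER_CUBIC)[:600])
hsv=cv2.cvtColor(t,cv2.COLOR_BGR2HSV)[200:310,190:320]
m=(hsv[...,1]<70).astype(np.uint8)*255
cs,_=cv2.findContours(m,cv2.RETR_EXTERNAL,cv2.CHAIN_APPROX_NONE)
c=max(cs,key=cv2.contourArea);print(cv2.minAreaRect(c+np.array([190,200])), cv2.contourArea(c))
E
```

```text
top (np.int32(10642), [190, 138, 450, 33], [421.6, 155.0], [0.8204, -0.3184])
top (np.int32(122), [346, 171, 18, 15], [352.8, 178.6], [0.7477, -0.098])
top (np.int32(43), [427, 189, 15, 14], [436.6, 193.4], [0.6963, -0.3618])
top (np.int32(148), [124, 219, 19, 17], [134.5, 224.9], [0.6108, 0.5935])
top (np.int32(118), [391, 236, 13, 13], [397.0, 241.8], [0.5448, -0.2327])
top (np.int32(113), [429, 238, 12, 12], [434.2, 243.2], [0.5388, -0.3492])
top (np.int32(172), [122, 261, 31, 15], [134.4, 270.7], [0.4666, 0.5912])
top (np.int32(113), [432, 264, 12, 12], [437.3, 269.3], [0.4572, -0.356])
top (np.int32(185), [481, 266, 62, 42], [517.8, 289.3], [0.3917, -0.6034])
top (np.int32(127), [404, 271, 12, 13], [409.3, 276.9], [0.4349, -0.2682])
top (np.int32(196), [156, 284, 17, 31], [164.2, 298.0], [0.3804, 0.4966])
scene (np.int32(39), [221, 159, 5, 26], [223.1, 171.5], [0.796, 0.5972])
scene (np.int32(233), [133, 208, 17, 26], [140.7, 219.5], [0.3981, 0.5523])
scene (np.int32(27), [441, 231, 6, 16], [443.6, 238.1], [0.8224, -0.2599])
scene (np.int32(43), [463, 248, 16, 22], [474.0, 258.7], [0.7711, -0.3673])
scene (np.int32(37), [448, 270, 14, 17], [457.5, 280.5], [0.6547, -0.3653])
scene (np.int32(376), [380, 272, 18, 26], [388.4, 284.4], [0.5429, -0.2288])
scene (np.int32(828), [409, 290, 32, 48], [424.8, 313.6], [0.494, -0.3483])
scene (np.int32(427), [371, 301, 19, 29], [380.6, 314.7], [0.4336, -0.2661])
scene (np.int32(111), [527, 348, 62, 14], [556.1, 353.8], [0.5332, -0.6242])
scene (np.int32(322), [468, 365, 107, 61], [512.5, 404.9], [0.3547, -0.585])
scene (np.int32(723), [352, 375, 62, 43], [380.3, 402.6], [0.222, -0.3811])
scene (np.int32(44), [539, 375, 34, 28], [557.4, 387.3], [0.4437, -0.6447])
scene (np.int32(1000), [443, 425, 109, 55], [488.0, 452.3], [0.2361, -0.5777])
((253.00486755371094, 254.64390563964844), (94.42778778076172, 67.04931640625), 12.094757080078125) 5808.0
```

View pics/c1.png

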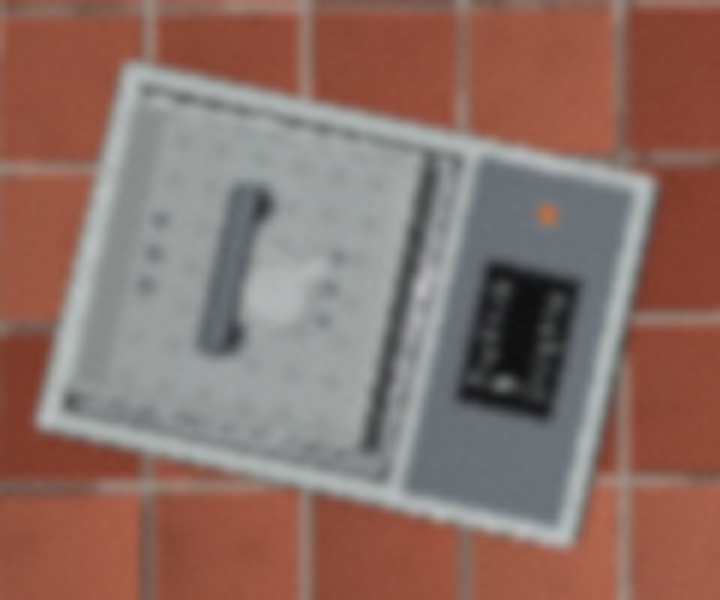

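```bash
cat >> h.py <<'E'
def c1(u,v,z): return ray("top",((u+.5)/6-.5+195,(v+.5)/6-.5+205),z)
E
python3 - <<'E'
from h import *
t=cv2.imread("pics/top0.png")
C=np.array([c1(*p,.06) for p in((127,62),(657,180),(572,548),(38,430))])
print(C.round(4)); print("lens",[np.linalg.norm(C[i]-C[(i+1)%4]).round(4) for i in range(4)])
for a,b in((3,0),(2,1),(1,0),(2,3)):
    d=C[b]-C[a];print(np.degrees(np.arctan2(d[1],d[0])).round(2))
print("center",C.mean(0))
a,b=c1(247,185,.145),c1(217,353,.145);d=a-b;print("handle",(a+b)/2,np.linalg.norm(d),np.degrees(np.arctan2(d[1],d[0])))
# hood top corners guess z=.11
H=[(163,103),(428,152)]
for p in((427,152),(365,452)): print("hood right edge",c1(*p,.11))
for z in(.04,.06,.08):print("cup",c1(278,292,z),c1(318,265,z))
# scene crop
s=cv2.imread("pics/scene0.png")
cv2.imwrite("pics/c2.png",cv2.resize(s[180:280,190:310],None,fx=6,fy=6,interpolation=cv2.INTER_CUBIC))
E
```

```text
[[0.6344 0.3288 0.06  ]
 [0.5694 0.0568 0.06  ]
 [0.3831 0.1019 0.06  ]
 [0.4466 0.3734 0.06  ]]
lens [np.float64(0.2797), np.float64(0.1917), np.float64(0.2788), np.float64(0.1931)]
-13.34
-13.62
76.56
76.84
center [0.50837533 0.21522912 0.06      ]
handle [0.52317993 0.25771781 0.145     ] 0.08196741577229508 -10.087699810130703
hood right edge [0.58124734 0.16808394 0.11      ]
hood right edge [0.43387733 0.19919029 0.11      ]
cup [0.51576003 0.25471125 0.04      ] [0.52943831 0.23396104 0.04      ]
cup [0.51498361 0.25106424 0.06      ] [0.52847707 0.23059442 0.06      ]
cup [0.5142072  0.24741724 0.08      ] [0.52751583 0.2272278  0.08      ]
```

View pics/c2.png

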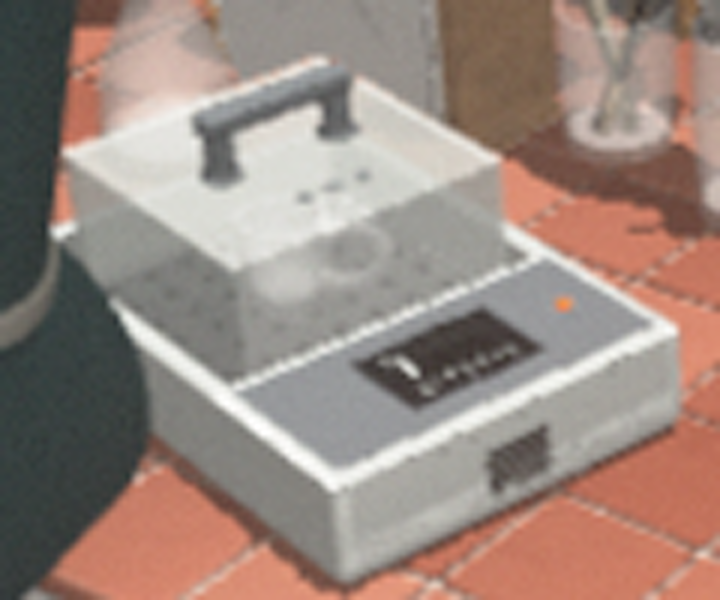

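The crop shows the hood home in the well, the handle bar from about (205,130) to (350,80), and the cup inside near (320,255). The steriliser is at about (0.508, 0.215) with yaw -13.4°, and its size checks out at 280 x 193 mm. Moving towards the handle.

Request:
drive_tool(
  steps=[
    [[0.927,-0.256,-0.4],[0,0,0.406],1],
    [[0.927,-0.256,-0.4],[0,0,0.406],1],
    [[0.927,-0.256,-0.4],[0,0,0.406],1],
    [[0.927,-0.256,-0.4],[0,0,0.406],1],
    [[0.927,-0.256,-0.4],[0,0,0.406],1],
  ],
)

```text
clock: 0.6
ee_pos: [0.3328, -0.5604, 0.2994]
tcp_rot: [3.14, -0.0, 0.003]
force: [-0.0, -0.3, -0.7]
finger_gap: 0.0882
grip_force: 0.0
```

Request:
drive_tool(
  steps=[
    [[1,-1,0],[0,0,0],1],
    [[1,-1,0],[0,0,0],1],
    [[1,-1,0],[0,0,0],1],
    [[1,-1,0],[0,0,0],1],
    [[1,-1,0],[0,0,0],1],
    [[1,-1,0],[0,0,0],1],
  ],
)

```text
clock: 1.2
ee_pos: [0.4815, -0.4104, 0.2972]
tcp_rot: [-3.14, 0.002, 0.002]
force: [-0.5, 0.0, 0.3]
finger_gap: 0.0885
grip_force: 0.0
```

Request:
drive_tool(
  steps=[
    [[0.1,-1,0],[0,0,0],1],
    [[0.1,-1,0],[0,0,0],1],
    [[0.1,-1,0],[0,0,0],1],
    [[0.1,-1,0],[0,0,0],1],
    [[0.1,-1,0],[0,0,0],1],
  ],
)

```text
clock: 1.7
ee_pos: [0.4955, -0.2621, 0.2984]
tcp_rot: [3.14, 0.001, -0.0]
force: [-0.1, 0.2, -0.2]
finger_gap: 0.0882
grip_force: 0.0
```

Request:
drive_tool(
  steps=[
    [[0.1,-1,0],[0,0,0],1],
    [[0.1,-1,0],[0,0,0],1],
    [[0.1,-1,0],[0,0,0],1],
    [[0.1,-1,0],[0,0,0],1],
    [[0.1,-1,0],[0,0,0],1],
  ],
)

```text
clock: 2.2
ee_pos: [0.5117, -0.1125, 0.2985]
tcp_rot: [3.14, 0.0, 0.0]
force: [-0.7, 0.0, -0.9]
finger_gap: 0.0881
grip_force: 0.0
```

Request:
drive_tool(
  steps=[
    [[0,-1,0],[0,0,0],1],
    [[0,-1,0],[0,0,0],1],
    [[0,-1,0],[0,0,0],1],
    [[0,-1,0],[0,0,0],1],
    [[0,-1,0],[0,0,0],1],
  ],
)

```text
clock: 2.7
ee_pos: [0.5122, 0.0374, 0.2985]
tcp_rot: [3.14, 0.0, -0.0]
force: [-0.8, 0.1, 0.3]
finger_gap: 0.0883
grip_force: 0.0
```

Request:
drive_tool(
  steps=[
    [[0,-1,0],[0,0,0.222],1],
    [[0,-1,0],[0,0,0.222],1],
    [[0,-1,0],[0,0,0.222],1],
    [[0,-1,0],[0,0,0.222],1],
    [[0,-1,0],[0,0,0.222],1],
  ],
)

```text
clock: 3.2
ee_pos: [0.5126, 0.1875, 0.2983]
tcp_rot: [3.14, 0.0, -0.175]
force: [-0.1, -0.9, 0.6]
finger_gap: 0.0881
grip_force: 0.0
```

```bash
cat >> h.py <<'E'
def plan(frm,yaw0,to,yaw1):
    "shares of the tool shift and z turn, tool pointing down"
    R=Ro.from_euler('xyz',[np.pi,0,yaw0]).as_matrix()
    print((R.T@(np.array(to)-frm)/.15).round(3), round((yaw0-yaw1)/(np.pi/4),3))
r=np.radians
SY=r(-13.4); SC=np.array([.508,.215])
def st(x,y): # steriliser -> world
    c,s=np.cos(SY),np.sin(SY);return SC+[c*x-s*y,s*x+c*y]
E
python3 - <<'E'
from h import *
plan([.512,.189,.299],r(-10),[.523,.2577,.2],r(-10))
E
```

```text
[-0.007 -0.464  0.66 ] 0.0
```

Request:
drive_tool(
  steps=[
    [[-0.007,-0.464,0],[0,0,0],0],
    [[-0.007,-0.464,0.3],[0,0,0],0],
    [[-0.007,-0.464,0.66],[0,0,0],0],
    [[-0.007,-0.464,0.66],[0,0,0],0],
    [[-0.007,-0.464,0.66],[0,0,0],0],
  ],
)

```text
clock: 3.7
ee_pos: [0.5224, 0.2547, 0.1984]
tcp_rot: [3.139, 0.003, -0.177]
force: [0.4, 0.1, 0.4]
finger_gap: 0.0505
grip_force: 0.0
```

Request:
drive_tool(
  steps=[
    [[0,0,0.2],[0,0,0],0],
    [[0,0,0.4],[0,0,0],0],
    [[0,0,0.5],[0,0,0],0],
    [[0,0,0.51],[0,0,0],0],
    [[0,0,0.51],[0,0,0],0],
  ],
)

```text
clock: 4.2
ee_pos: [0.5241, 0.2576, 0.1251]
tcp_rot: [-3.14, -0.002, -0.175]
force: [-0.2, 0.8, 0.9]
finger_gap: 0.0439
grip_force: 0.0
```

Run:
```python
from h import *
s=robot.grab_frame("scene")
a=cv2.resize(s[130:280,170:370],None,fx=4,fy=4,interpolation=cv2.INTER_CUBIC)
cv2.imwrite("pics/c3.png",a)
```

```text
(no output)
```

View pics/c3.png

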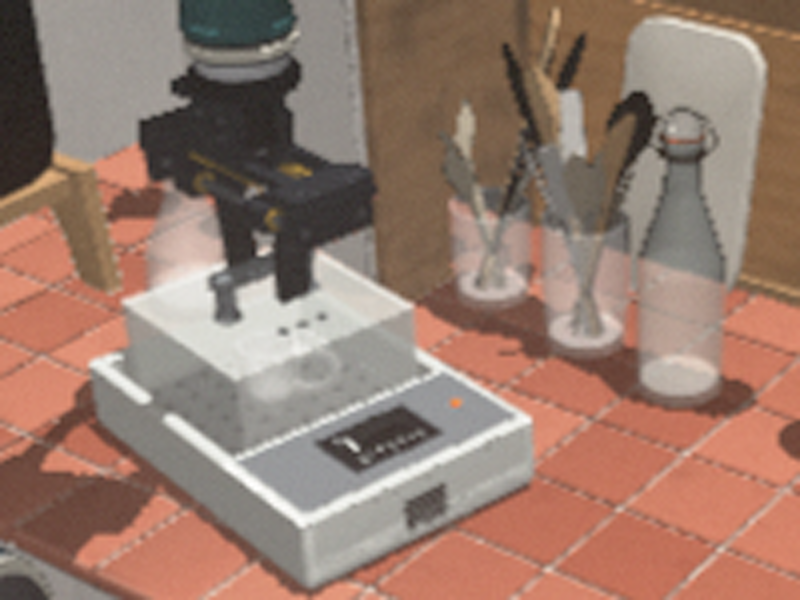

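The fingers straddle the bar around (255,275). Grip and lift.

Request:
drive_tool(
  steps=[
    [[0,0,0],[0,0,0],-1],
    [[0,0,0],[0,0,0],-1],
    [[0,0,0],[0,0,0],-1],
    [[0,0,0],[0,0,0],-1],
    [[0,0,0],[0,0,0],-1],
    [[0,0,0],[0,0,0],-1],
  ],
  grip_force=35,
)

```text
clock: 4.85
ee_pos: [0.5232, 0.2584, 0.124]
tcp_rot: [-3.14, -0.001, -0.175]
force: [-1.1, 2.2, 5.2]
finger_gap: 0.0147
grip_force: 34.7
```

Request:
drive_tool(
  steps=[
    [[0,0,-0.05],[0,0,0],-1],
    [[0,0,-0.15],[0,0,0],-1],
    [[0,0,-0.3],[0,0,0],-1],
    [[0,0,-0.5],[0,0,0],-1],
    [[0,0,-0.7],[0,0,0],-1],
    [[0,0,-0.9],[0,0,0],-1],
    [[0,0,-1],[0,0,0],-1],
    [[0,0,-1],[0,0,0],-1],
    [[0,0,-1],[0,0,0],-1],
  ],
)

```text
clock: 5.75
ee_pos: [0.5222, 0.2575, 0.2723]
tcp_rot: [3.141, 0.001, -0.174]
force: [0.3, 0.5, -2.6]
finger_gap: 0.0147
grip_force: 34.7
```

Run:
```python
from h import *
s=robot.grab_frame("top");cv2.imwrite("pics/t1.png",s)
plan([.523,.2577,.2735],r(-10),[.545,.13,.2735],0)
plan([.545,.13,.2735],0,[.565,-.017,.2735],0)
```

```text
[0.292 0.813 0.   ] -0.222
[0.133 0.98  0.   ] 0.0
```

Request:
drive_tool(
  steps=[
    [[0.1,0.27,0],[0,0,-0.1],-1],
    [[0.2,0.54,0],[0,0,-0.2],-1],
    [[0.292,0.813,0],[0,0,-0.222],-1],
    [[0.292,0.813,0],[0,0,-0.222],-1],
  ],
)

```text
clock: 6.2
ee_pos: [0.5439, 0.1252, 0.2705]
tcp_rot: [3.138, 0.004, -0.004]
force: [-0.2, 1.0, -2.5]
finger_gap: 0.0146
grip_force: 34.8
```

Request:
drive_tool(
  steps=[
    [[0.05,0.3,0],[0,0,0],-1],
    [[0.1,0.6,0],[0,0,0],-1],
    [[0.133,0.9,0],[0,0,0],-1],
    [[0.133,0.98,0],[0,0,0],-1],
  ],
)

```text
clock: 6.6
ee_pos: [0.5639, -0.0202, 0.271]
tcp_rot: [3.14, 0.003, -0.003]
force: [0.3, 0.1, -3.4]
finger_gap: 0.0143
grip_force: 34.9
```

Request:
drive_tool(
  steps=[
    [[0,0.2,0.2],[0,0,0],-1],
    [[0,0.453,0.4],[0,0,0],-1],
    [[0,0.453,0.6],[0,0,0],-1],
    [[0,0.453,0.8],[0,0,0],-1],
    [[0,0.453,1],[0,0,0],-1],
    [[0,0.453,1],[0,0,0],-1],
  ],
)

```text
clock: 7.2
ee_pos: [0.5592, -0.083, 0.1166]
tcp_rot: [-3.138, 0.013, -0.0]
force: [-1.7, 0.9, -2.7]
finger_gap: 0.0143
grip_force: 34.9
```

Request:
drive_tool(
  steps=[
    [[0,0,0.07],[0,0,0],-1],
    [[0,0,0.14],[0,0,0],-1],
    [[0,0,0.18],[0,0,0],-1],
    [[0,0,0.2],[0,0,0],-1],
    [[0,0,0.21],[0,0,0],-1],
  ],
)

```text
clock: 7.7
ee_pos: [0.5648, -0.0848, 0.0921]
tcp_rot: [3.142, -0.0, -0.0]
force: [-4.5, 1.7, 5.1]
finger_gap: 0.0148
grip_force: 34.9
```

Request:
drive_tool(
  steps=[
    [[0,0,0],[0,0,0],-0.3],
    [[0,0,0],[0,0,0],-0.3],
    [[0,0,0],[0,0,0],-0.3],
    [[0,0,-0.3],[0,0,0],-0.3],
    [[0,0,-0.6],[0,0,0],0],
    [[0,0,-0.8],[0,0,0],0],
    [[0,0,-0.8],[0,0,0],0],
  ],
)

```text
clock: 8.4
ee_pos: [0.5685, -0.0857, 0.2186]
tcp_rot: [3.139, -0.012, -0.0]
force: [0.3, -0.3, 0.8]
finger_gap: 0.044
grip_force: 0.0
```

Run:
```python
from h import *
a=robot.grab_frame("scene");b=robot.grab_frame("top");cv2.imwrite("pics/s2.png",a);cv2.imwrite("pics/t2.png",b)
A=cv2.resize(a[180:280,180:310],(780,600),interpolation=cv2.INTER_CUBIC)
A=cv2.resize(A,(390,300));B=cv2.resize(b[205:305,195:325],(780,600),interpolation=cv2.INTER_CUBIC)
cv2.imwrite("pics/c4.png",B);cv2.imwrite("pics/c5.png",cv2.resize(a[170:290,190:350],(800,600),interpolation=cv2.INTER_CUBIC))
for n,i in(("top",b),("scene",a)):
    for o in amber(n,i):
        if -.4<o[3][1]<.1 and .38<o[3][0]<.6: print(n,o)
```

```text
top (np.int32(114), [391, 236, 13, 13], [396.9, 241.9], [0.5445, -0.2325])
top (np.int32(118), [429, 237, 12, 13], [434.3, 243.1], [0.5391, -0.3494])
top (np.int32(112), [432, 264, 12, 12], [437.2, 269.4], [0.4568, -0.3556])
top (np.int32(128), [404, 271, 12, 14], [409.3, 277.0], [0.4346, -0.268])
scene (np.int32(376), [379, 269, 19, 29], [388.3, 284.2], [0.5431, -0.2283])
scene (np.int32(829), [408, 290, 33, 48], [424.8, 313.6], [0.494, -0.3483])
scene (np.int32(430), [370, 301, 20, 29], [380.5, 314.8], [0.4334, -0.2662])
```

View pics/c4.png

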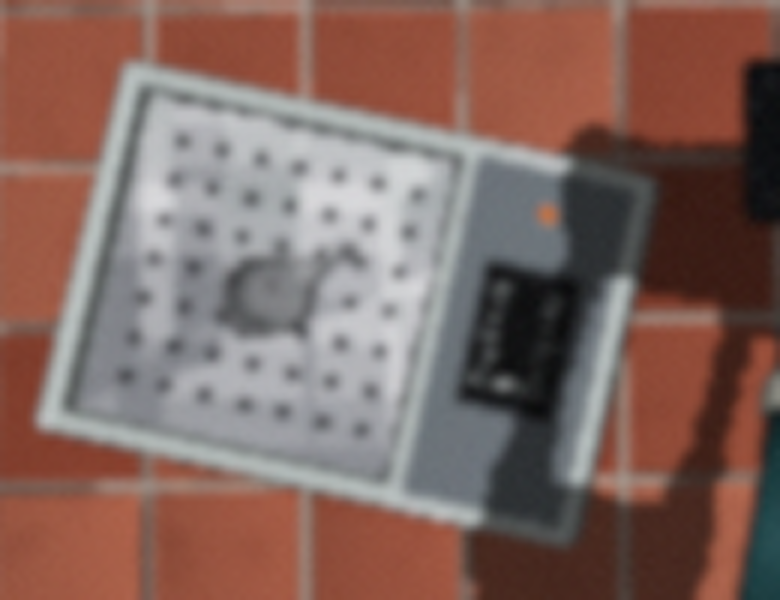

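View pics/c5.png

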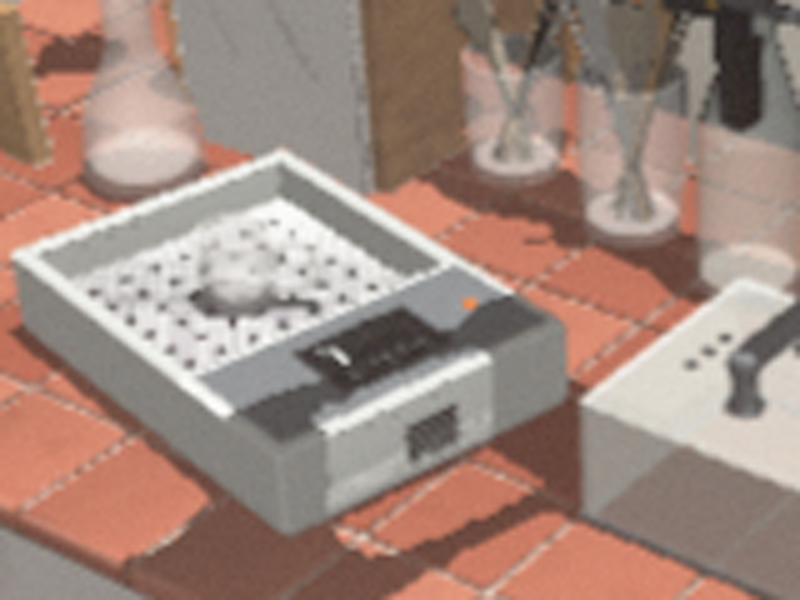

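Run:
```python
from h import *
for z in(.04,.06,.083):print(z,"top bowl",c1(268,298,z)[:2],"handle end",c1(350,250,z)[:2])
for v,z in((222,.083),(262,.058),(300,.034)):print("scene",ray("scene",(190+237/5,170+v/5),z)[:2])
print("tray corners",[c1(*p,.045)[:2].round(3) for p in((145,90),(460,155),(395,480),(72,412))],"tray",st(0,.044))
b=cv2.imread("pics/t2.png");a=cv2.imread("pics/s2.png")
B=cv2.resize(b[240:270,225:265],None,fx=14,fy=14,interpolation=cv2.INTER_CUBIC)
A=cv2.resize(a[205:240,220:262],None,fx=12,fy=12,interpolation=cv2.INTER_CUBIC)
w=np.zeros((max(A.shape[0],B.shape[0]),1100,3),np.uint8)
B=cv2.resize(B,(400,300));A=cv2.resize(A,(400,333))
w=np.zeros((333,800,3),np.uint8);w[:300,:400]=B;w[:,400:]=A
w=cv2.convertScaleAbs(w,alpha=1.8,beta=-130)
cv2.imwrite("pics/c6.png",w)
```

```text
0.04 top bowl [0.51273151 0.25989443] handle end [0.53696966 0.21734756]
0.06 top bowl [0.51199602 0.25617739] handle end [0.53590666 0.21420543]
0.083 top bowl [0.51115021 0.25190279] handle end [0.5346842  0.21059199]
scene [0.51913469 0.25355087]
scene [0.51536679 0.25343607]
scene [0.51160103 0.25318479]
tray corners [array([0.621, 0.323]), array([0.585, 0.159]), array([0.418, 0.194]), array([0.455, 0.36 ])] tray [0.51819691 0.25780214]
```

View pics/c6.png

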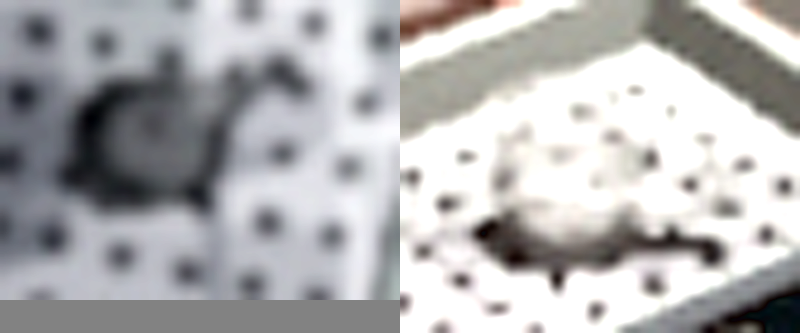

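The bowl sits near top pixel (240.5,254) and its handle points right and up, about -60° in world. The bowl axis is about (0.514, 0.253) from both views. I'll grip it with tool yaw 120°.

Run:
```python
from h import *
plan([.565,-.085,.212],0,[.545,.035,.24],r(40))
plan([.545,.035,.24],r(40),[.525,.155,.24],r(80))
plan([.525,.155,.24],r(80),[.514,.2535,.193],r(120))
```

```text
[-0.133 -0.8   -0.187] -0.889
[ 0.412 -0.699 -0.   ] -0.889
[ 0.634 -0.186  0.313] -0.889
```

Request:
drive_tool(
  steps=[
    [[-0.133,-0.8,-0.187],[0,0,-0.889],0.45],
    [[-0.133,-0.8,-0.187],[0,0,-0.889],0.45],
    [[-0.133,-0.8,-0.187],[0,0,-0.889],0.45],
    [[-0.133,-0.8,-0.187],[0,0,-0.889],0.45],
    [[-0.133,-0.8,-0.187],[0,0,-0.889],0.45],
    [[-0.133,-0.8,-0.187],[0,0,-0.889],0.45],
  ],
)

```text
clock: 9.1
ee_pos: [0.5432, 0.0355, 0.2374]
tcp_rot: [-3.139, 0.003, 0.699]
force: [0.2, 0.4, -0.3]
finger_gap: 0.0643
grip_force: 0.0
```

Request:
drive_tool(
  steps=[
    [[0.412,-0.699,0],[0,0,-0.889],0.45],
    [[0.412,-0.699,0],[0,0,-0.889],0.45],
    [[0.412,-0.699,0],[0,0,-0.889],0.45],
    [[0.412,-0.699,0],[0,0,-0.889],0.45],
    [[0.412,-0.699,0],[0,0,-0.889],0.45],
    [[0.412,-0.699,0],[0,0,-0.889],0.45],
  ],
)

```text
clock: 9.7
ee_pos: [0.5237, 0.1551, 0.238]
tcp_rot: [-3.139, 0.001, 1.395]
force: [0.2, -0.1, 0.5]
finger_gap: 0.0639
grip_force: 0.0
```

Request:
drive_tool(
  steps=[
    [[0.634,-0.186,0.313],[0,0,-0.889],0.45],
    [[0.634,-0.186,0.313],[0,0,-0.889],0.45],
    [[0.634,-0.186,0.313],[0,0,-0.889],0.45],
    [[0.634,-0.186,0.313],[0,0,-0.889],0.45],
    [[0.634,-0.186,0.313],[0,0,-0.889],0.45],
    [[0.634,-0.186,0.313],[0,0,-0.889],0.45],
  ],
)

```text
clock: 10.3
ee_pos: [0.5131, 0.2532, 0.1916]
tcp_rot: [-3.14, -0.0, 2.091]
force: [0.6, 0.3, 0.5]
finger_gap: 0.0641
grip_force: 0.0
```

Request:
drive_tool(
  steps=[
    [[0,0,0.25],[0,0,0],0.45],
    [[0,0,0.5],[0,0,0],0.45],
    [[0,0,0.75],[0,0,0],0.45],
    [[0,0,0.9],[0,0,0],0.45],
    [[0,0,0.98],[0,0,0],0.45],
    [[0,0,0.98],[0,0,0],0.45],
  ],
)

```text
clock: 10.9
ee_pos: [0.5122, 0.2526, 0.0437]
tcp_rot: [-3.137, -0.0, 2.091]
force: [-0.5, -0.2, -0.4]
finger_gap: 0.0641
grip_force: 0.0
```

Request:
drive_tool(
  steps=[
    [[0,0,0],[0,0,0],-1],
    [[0,0,0],[0,0,0],-1],
    [[0,0,0],[0,0,0],-1],
    [[0,0,0],[0,0,0],-1],
    [[0,0,0],[0,0,0],-1],
    [[0,0,0],[0,0,0],-1],
  ],
  grip_force=15,
)

```text
clock: 11.5
ee_pos: [0.5151, 0.2543, 0.0477]
tcp_rot: [3.138, 0.0, 2.094]
force: [0.1, -0.2, 6.6]
finger_gap: 0.0441
grip_force: 15.0
```

Request:
drive_tool(
  steps=[
    [[0,0,-0.05],[0,0,0],-1],
    [[0,0,-0.15],[0,0,0],-1],
    [[0,0,-0.3],[0,0,0],-1],
    [[0,0,-0.5],[0,0,0],-1],
    [[0,0,-0.75],[0,0,0],-1],
    [[0,0,-1],[0,0,0],-1],
    [[0,0,-1],[0,0,0],-1],
  ],
)

```text
clock: 12.2
ee_pos: [0.5172, 0.2554, 0.2036]
tcp_rot: [3.129, 0.001, 2.095]
force: [-0.1, 0.1, -0.4]
finger_gap: 0.0439
grip_force: 15.0
```

Run:
```python
from h import *
a=robot.grab_frame("scene");cv2.imwrite("pics/c7.png",cv2.resize(a[100:260,180:350],None,fx=3.5,fy=3.5,interpolation=cv2.INTER_CUBIC))
plan([.514,.2535,.196],r(120),[.465,.155,.21],r(120))
plan([.465,.155,.21],r(120),[.425,.05,.21],r(75))
plan([.425,.05,.21],r(75),[.415,-.02,.16],r(30))
```

```text
[-0.405 -0.611 -0.093] 0.0
[-0.473 -0.581 -0.   ] 1.0
[-0.468  0.056  0.333] 1.0
```

View pics/c7.png

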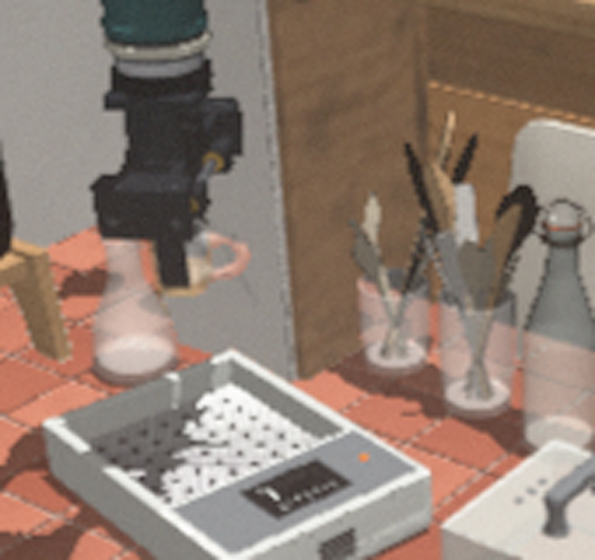

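Cup held with its handle clear of the fingers (handle near (235,260) in the crop). Carrying it to (0.405, -0.01).

Run:
```python
from h import *
plan([.514,.2535,.196],r(120),[.465,.155,.21],r(85))
plan([.465,.155,.21],r(85),[.425,.05,.21],r(50))
plan([.425,.05,.21],r(50),[.405,-.01,.13],r(15))
print(ray("top",(325,313),0))
```

```text
[-0.405 -0.611 -0.093] 0.778
[-0.721 -0.205 -0.   ] 0.778
[-0.392  0.155  0.533] 0.778
[ 0.32494106 -0.00351982  0.        ]
```

Request:
drive_tool(
  steps=[
    [[-0.2,-0.3,-0.093],[0,0,0.2],-1],
    [[-0.405,-0.611,-0.093],[0,0,0.39],-1],
    [[-0.405,-0.611,-0.093],[0,0,0.58],-1],
    [[-0.405,-0.611,-0.093],[0,0,0.778],-1],
    [[-0.405,-0.611,-0.093],[0,0,0.778],-1],
  ],
)

```text
clock: 12.75
ee_pos: [0.4632, 0.1544, 0.2084]
tcp_rot: [-3.139, 0.001, 1.482]
force: [-0.7, -0.3, -0.7]
finger_gap: 0.0441
grip_force: 15.0
```

Request:
drive_tool(
  steps=[
    [[-0.36,-0.1,0],[0,0,0.2],-1],
    [[-0.721,-0.205,0],[0,0,0.39],-1],
    [[-0.721,-0.205,0],[0,0,0.58],-1],
    [[-0.721,-0.205,0],[0,0,0.778],-1],
    [[-0.721,-0.205,0],[0,0,0.778],-1],
  ],
)

```text
clock: 13.25
ee_pos: [0.4239, 0.0498, 0.209]
tcp_rot: [-3.14, 0.001, 0.874]
force: [0.1, 0.2, -1.0]
finger_gap: 0.0441
grip_force: 15.0
```

Request:
drive_tool(
  steps=[
    [[-0.392,0.155,0.1],[0,0,0.2],-1],
    [[-0.392,0.155,0.25],[0,0,0.39],-1],
    [[-0.392,0.155,0.4],[0,0,0.58],-1],
    [[-0.392,0.155,0.533],[0,0,0.778],-1],
    [[-0.392,0.155,0.533],[0,0,0.778],-1],
    [[-0.392,0.155,0.533],[0,0,0.778],-1],
  ],
)

```text
clock: 13.85
ee_pos: [0.4043, -0.0094, 0.1295]
tcp_rot: [-3.141, 0.002, 0.268]
force: [-0.2, -0.3, -0.2]
finger_gap: 0.0441
grip_force: 15.0
```

Request:
drive_tool(
  steps=[
    [[0,0,0.2],[0,0,0],-1],
    [[0,0,0.4],[0,0,0],-1],
    [[0,0,0.55],[0,0,0],-1],
    [[0,0,0.65],[0,0,0],-1],
    [[0,0,0.72],[0,0,0],-1],
    [[0,0,0.75],[0,0,0],-1],
    [[0,0,0.75],[0,0,0],-1],
  ],
)

```text
clock: 14.55
ee_pos: [0.4051, -0.0097, 0.0176]
tcp_rot: [3.141, -0.0, 0.263]
force: [-0.2, 0.3, -1.3]
finger_gap: 0.0439
grip_force: 15.0
```

Request:
drive_tool(
  steps=[
    [[0,0,0.01],[0,0,0],-1],
    [[0,0,0.02],[0,0,0],-1],
    [[0,0,0.02],[0,0,0],-1],
  ],
)

```text
clock: 14.85
ee_pos: [0.4059, -0.0098, 0.0157]
tcp_rot: [3.141, -0.002, 0.262]
force: [-1.0, 0.1, 4.7]
finger_gap: 0.0439
grip_force: 15.0
```

Request:
drive_tool(
  steps=[
    [[0,0,0.007],[0,0,0],-1],
    [[0,0,0.013],[0,0,0],-1],
    [[0,0,0.013],[0,0,0],-1],
  ],
)

```text
clock: 15.15
ee_pos: [0.4062, -0.0097, 0.0149]
tcp_rot: [3.141, -0.002, 0.262]
force: [-6.2, 1.2, 18.1]
finger_gap: 0.044
grip_force: 15.0
```

Request:
drive_tool(
  steps=[
    [[0,0,-0.015],[0,0,0],-1],
    [[0,0,-0.015],[0,0,0],0.4],
    [[0,0,-0.015],[0,0,0],0.4],
    [[0,0,-0.015],[0,0,0],0.4],
    [[0,0,-0.2],[0,0,0],0.4],
    [[0,0,-0.5],[0,0,0],0.4],
    [[0,0,-0.8],[0,0,0],0.4],
    [[0,0,-1],[0,0,0],0.4],
    [[0,0,-1],[0,0,0],0.4],
  ],
)

```text
clock: 16.05
ee_pos: [0.4084, -0.0101, 0.1674]
tcp_rot: [3.138, -0.009, 0.262]
force: [-0.3, -0.5, 0.2]
finger_gap: 0.0618
grip_force: 0.0
```

Request:
drive_tool(
  steps=[
    [[0,0,-0.5],[0,0,-0.4],0.4],
    [[0,0,-0.5],[0,0,-0.6],0.4],
    [[0,0,-0.5],[0,0,-0.833],0.4],
    [[0,0,-0.5],[0,0,-0.833],0.4],
    [[0,0,-0.5],[0,0,-0.833],0.4],
    [[0,0,-0.5],[0,0,-0.833],0.4],
  ],
)

```text
clock: 16.65
ee_pos: [0.4038, -0.0098, 0.2358]
tcp_rot: [-3.14, 0.001, 0.916]
force: [0.3, -0.3, 0.5]
finger_gap: 0.0618
grip_force: 0.0
```

Run:
```python
from h import *
a=robot.grab_frame("scene");b=robot.grab_frame("top")
cv2.imwrite("pics/c8.png",cv2.resize(a[160:380,200:500],None,fx=2.6,fy=2.6,interpolation=cv2.INTER_CUBIC))
for n,i in(("top",b),("scene",a)):
    for o in amber(n,i):
        if -.4<o[3][1]<.1 and .38<o[3][0]<.6: print(n,o)
```

```text
top (np.int32(114), [392, 236, 12, 13], [396.9, 241.9], [0.5447, -0.2324])
top (np.int32(115), [429, 237, 12, 13], [434.2, 243.1], [0.5391, -0.3492])
top (np.int32(111), [432, 264, 12, 12], [437.2, 269.4], [0.457, -0.3555])
top (np.int32(26), [331, 269, 8, 9], [333.9, 272.8], [0.4511, -0.0333])
top (np.int32(124), [404, 271, 12, 13], [409.3, 276.8], [0.435, -0.2681])
scene (np.int32(370), [380, 272, 18, 26], [388.5, 284.3], [0.543, -0.2288])
scene (np.int32(829), [408, 290, 33, 48], [424.7, 313.7], [0.4938, -0.3483])
scene (np.int32(431), [371, 301, 19, 29], [380.5, 314.8], [0.4334, -0.2662])
```

View pics/c8.png

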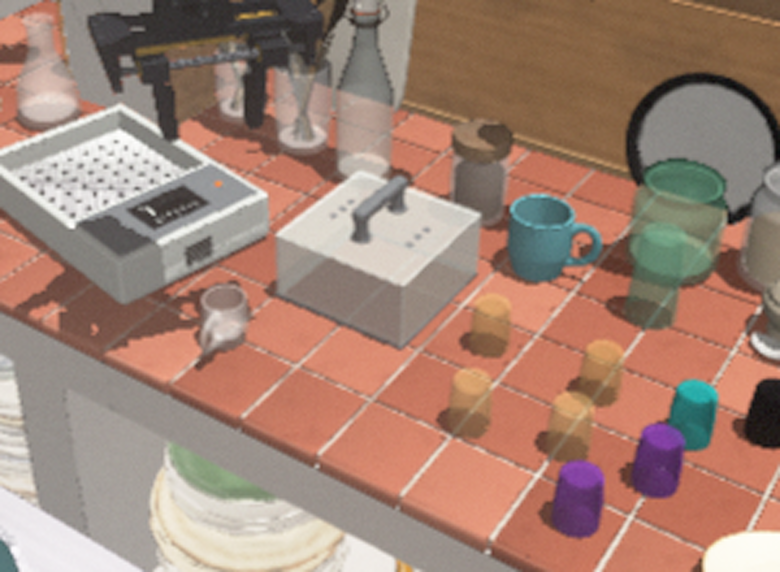

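Run:
```python
from h import *
print("green",ray("scene",(200+654/2.6,160+236/2.6),.1),ray("scene",(200+652/2.6,160+322/2.6),0))
print("mug",ray("scene",(200+540/2.6,160+205/2.6),.073))
for sx in(1,-1):
  for sy in(1,-1): print(sx,sy,st(.033*sx,.044+.033*sy).round(4))
Y=r(76.6)
plan([.405,-.01,.236],r(15+.833*45),[.45,-.14,.2],Y)
plan([.45,-.14,.2],Y,[.5438,-.2305,.13],Y)
```

```text
green [ 0.66370645 -0.33512828  0.1       ] [ 0.66582031 -0.3470703   0.        ]
mug [ 0.69184671 -0.20464351  0.073     ]
1 1 [0.5579 0.2823]
1 -1 [0.5427 0.2181]
-1 1 [0.4937 0.2976]
-1 -1 [0.4784 0.2333]
[-0.505  0.766  0.24 ] -0.536
[-0.442  0.748  0.467] 0.0
```

The cup stands upright at (220,320) in the crop and the hood is rim down. Picking the first glass at (0.544, -0.2305).

Request:
drive_tool(
  steps=[
    [[-0.505,0.766,0.24],[0,0,-0.536],0.3],
    [[-0.505,0.766,0.24],[0,0,-0.536],0.3],
    [[-0.505,0.766,0.24],[0,0,-0.536],0.3],
    [[-0.505,0.766,0.24],[0,0,-0.536],0.3],
    [[-0.505,0.766,0.24],[0,0,-0.536],0.3],
  ],
)

```text
clock: 17.25
ee_pos: [0.4491, -0.1411, 0.1999]
tcp_rot: [-3.139, -0.0, 1.333]
force: [-0.4, 0.4, 0.7]
finger_gap: 0.0575
grip_force: 0.0
```

Request:
drive_tool(
  steps=[
    [[-0.442,0.748,0.1],[0,0,0],0.3],
    [[-0.442,0.748,0.2],[0,0,0],0.3],
    [[-0.442,0.748,0.4],[0,0,0],0.3],
    [[-0.442,0.748,0.467],[0,0,0],0.3],
    [[-0.442,0.748,0.467],[0,0,0],0.3],
  ],
)

```text
clock: 17.75
ee_pos: [0.5411, -0.2286, 0.1279]
tcp_rot: [-3.134, -0.002, 1.336]
force: [-0.5, 0.9, -0.2]
finger_gap: 0.0573
grip_force: 0.0
```

Request:
drive_tool(
  steps=[
    [[0,0,0.25],[0,0,0],0.3],
    [[0,0,0.5],[0,0,0],0.3],
    [[0,0,0.7],[0,0,0],0.3],
    [[0,0,0.773],[0,0,0],0.3],
    [[0,0,0.773],[0,0,0],0.3],
    [[0,0,0.773],[0,0,0],-1],
    [[0,0,0.773],[0,0,0],-1],
    [[0,0,0.773],[0,0,0],-1],
    [[0,0,0.773],[0,0,0],-1],
    [[0,0,0.773],[0,0,0],-1],
  ],
  grip_force=15,
)

```text
clock: 18.75
ee_pos: [0.5448, -0.231, 0.0176]
tcp_rot: [3.138, 0.0, 1.336]
force: [-0.6, 1.2, 6.6]
finger_gap: 0.0373
grip_force: 15.0
```

Request:
drive_tool(
  steps=[
    [[0,0,-0.05],[0,0,0],-1],
    [[0,0,-0.2],[0,0,0],-1],
    [[0,0,-0.4],[0,0,0],-1],
    [[0,0,-0.7],[0,0,0],-1],
    [[0,0,-1],[0,0,0],-1],
    [[0,0,-1],[0,0,0],-1],
  ],
)

```text
clock: 19.35
ee_pos: [0.548, -0.2327, 0.174]
tcp_rot: [3.127, 0.003, 1.336]
force: [0.4, -0.4, -0.7]
finger_gap: 0.0373
grip_force: 15.0
```

Run:
```python
from h import *
Y=r(76.6)
P=[[.5438,-.2305,.164],[.545,-.09,.21],[.55,.05,.21],[.555,.18,.21],[.5579,.2823,.12]]
for a,b in zip(P,P[1:]): plan(a,Y,b,Y)
```

```text
[ 0.913 -0.209 -0.307] 0.0
[ 0.916 -0.184 -0.   ] 0.0
[ 0.851 -0.168 -0.   ] 0.0
[ 0.668 -0.139  0.6  ] 0.0
```

Request:
drive_tool(
  steps=[
    [[0,0,-0.307],[0,0,0],-1],
    [[0.3,-0.07,-0.307],[0,0,0],-1],
    [[0.6,-0.14,-0.307],[0,0,0],-1],
    [[0.913,-0.209,-0.307],[0,0,0],-1],
    [[0.913,-0.209,-0.307],[0,0,0],-1],
  ],
)

```text
clock: 19.85
ee_pos: [0.5437, -0.085, 0.2108]
tcp_rot: [-3.14, -0.002, 1.341]
force: [-0.6, -1.0, -1.0]
finger_gap: 0.0371
grip_force: 15.0
```

Request:
drive_tool(
  steps=[
    [[0.3,-0.06,0],[0,0,0],-1],
    [[0.6,-0.12,0],[0,0,0],-1],
    [[0.916,-0.184,0],[0,0,0],-1],
    [[0.916,-0.184,0],[0,0,0],-1],
  ],
)

```text
clock: 20.25
ee_pos: [0.5492, 0.0544, 0.2109]
tcp_rot: [-3.14, -0.002, 1.342]
force: [0.3, -0.3, -2.2]
finger_gap: 0.0374
grip_force: 15.0
```

Request:
drive_tool(
  steps=[
    [[0.3,-0.06,0],[0,0,0],-1],
    [[0.6,-0.12,0],[0,0,0],-1],
    [[0.851,-0.168,0],[0,0,0],-1],
    [[0.851,-0.168,0],[0,0,0],-1],
  ],
)

```text
clock: 20.65
ee_pos: [0.5548, 0.1829, 0.2109]
tcp_rot: [-3.141, -0.001, 1.34]
force: [0.0, 0.5, -1.3]
finger_gap: 0.037
grip_force: 15.0
```

Request:
drive_tool(
  steps=[
    [[0.3,-0.06,0],[0,0,0],-1],
    [[0.668,-0.139,0.1],[0,0,0],-1],
    [[0.668,-0.139,0.3],[0,0,0],-1],
    [[0.668,-0.139,0.5],[0,0,0],-1],
    [[0.668,-0.139,0.6],[0,0,0],-1],
    [[0.668,-0.139,0.6],[0,0,0],-1],
  ],
)

```text
clock: 21.25
ee_pos: [0.5558, 0.2799, 0.1179]
tcp_rot: [-3.137, 0.005, 1.336]
force: [0.4, 0.6, -0.8]
finger_gap: 0.0371
grip_force: 15.0
```

Request:
drive_tool(
  steps=[
    [[0,0,0.2],[0,0,0],-1],
    [[0,0,0.35],[0,0,0],-1],
    [[0,0,0.42],[0,0,0],-1],
    [[0,0,0.465],[0,0,0],-1],
    [[0,0,0.475],[0,0,0],-1],
    [[0,0,0.475],[0,0,0],-1],
  ],
)

```text
clock: 21.85
ee_pos: [0.5586, 0.2826, 0.0513]
tcp_rot: [3.14, -0.001, 1.336]
force: [-0.4, 0.1, -0.3]
finger_gap: 0.037
grip_force: 15.0
```

Request:
drive_tool(
  steps=[
    [[0,0,0.01],[0,0,0],-1],
    [[0,0,0.015],[0,0,0],-1],
    [[0,0,0.015],[0,0,0],-1],
  ],
)

```text
clock: 22.15
ee_pos: [0.5587, 0.283, 0.0496]
tcp_rot: [3.14, -0.001, 1.337]
force: [-0.4, -0.7, 5.0]
finger_gap: 0.037
grip_force: 15.0
```

Request:
drive_tool(
  steps=[
    [[0,0,0],[0,0,0],0.05],
    [[0,0,0],[0,0,0],0.05],
    [[0,0,0],[0,0,0],0.05],
    [[0,0,-0.1],[0,0,0],0.05],
    [[0,0,-0.3],[0,0,0],0.05],
    [[0,0,-0.6],[0,0,0],0.05],
    [[0,0,-1],[0,0,0],0.05],
    [[0,0,-1],[0,0,0],0.05],
  ],
)

```text
clock: 22.95
ee_pos: [0.5616, 0.2843, 0.2068]
tcp_rot: [3.131, -0.008, 1.337]
force: [1.2, -0.0, 0.9]
finger_gap: 0.0463
grip_force: 0.0
```

Run:
```python
from h import *
Y=r(76.6)
print("pick")
P=[[.5579,.2823,.1965],[.54,.145,.2],[.5,.01,.2],[.46,-.13,.2],[.4342,-.267,.13]]
for a,b in zip(P,P[1:]): plan(a,Y,b,Y)
P=[[.4342,-.267,.164],[.45,-.125,.21],[.465,.02,.21],[.475,.16,.21],[.4937,.2976,.12]]
print("place")
for a,b in zip(P,P[1:]): plan(a,Y,b,Y)
a=robot.grab_frame("scene");b=robot.grab_frame("top")
for n,i in(("top",b),("scene",a)):
    for o in amber(n,i,.026):
        if -.42<o[3][1]<.4 and .38<o[3][0]<.6: print(n,o)
cv2.imwrite("pics/s9.png",a)
```

```text
pick
[-0.918  0.096 -0.023] 0.0
[-0.937 -0.051 -0.   ] 0.0
[-0.97  -0.043 -0.   ] 0.0
[-0.928  0.044  0.467] 0.0
place
[ 0.945 -0.117 -0.307] 0.0
[ 0.964 -0.127 -0.   ] 0.0
[ 0.923 -0.151 -0.   ] 0.0
[ 0.921 -0.091  0.6  ] 0.0
top (np.int32(100), [223, 234, 12, 10], [228.6, 238.5], [0.5633, 0.2959])
top (np.int32(118), [429, 237, 12, 13], [434.2, 243.2], [0.5388, -0.3491])
top (np.int32(113), [432, 264, 12, 12], [437.2, 269.5], [0.4567, -0.3555])
top (np.int32(127), [404, 271, 12, 14], [409.3, 277.0], [0.4345, -0.2681])
scene (np.int32(830), [409, 290, 32, 48], [424.8, 313.6], [0.4942, -0.3484])
scene (np.int32(434), [370, 301, 20, 29], [380.4, 314.8], [0.4332, -0.266])
```

Request:
drive_tool(
  steps=[
    [[-0.3,0.03,0],[0,0,0],0.3],
    [[-0.6,0.06,0],[0,0,0],0.3],
    [[-0.918,0.096,-0.023],[0,0,0],0.3],
    [[-0.918,0.096,-0.023],[0,0,0],0.3],
  ],
)

```text
clock: 23.45
ee_pos: [0.5374, 0.1404, 0.199]
tcp_rot: [-3.138, 0.004, 1.332]
force: [-0.4, 0.2, -0.3]
finger_gap: 0.0572
grip_force: 0.0
```

Request:
drive_tool(
  steps=[
    [[-0.937,-0.051,0],[0,0,0],0.3],
    [[-0.937,-0.051,0],[0,0,0],0.3],
    [[-0.937,-0.051,0],[0,0,0],0.3],
    [[-0.937,-0.051,0],[0,0,0],0.3],
  ],
)

```text
clock: 23.85
ee_pos: [0.4973, 0.0073, 0.1993]
tcp_rot: [-3.138, 0.002, 1.333]
force: [0.3, 0.8, -0.2]
finger_gap: 0.0574
grip_force: 0.0
```

Request:
drive_tool(
  steps=[
    [[-0.97,-0.043,0],[0,0,0],0.3],
    [[-0.97,-0.043,0],[0,0,0],0.3],
    [[-0.97,-0.043,0],[0,0,0],0.3],
    [[-0.97,-0.043,0],[0,0,0],0.3],
  ],
)

```text
clock: 24.25
ee_pos: [0.4583, -0.1327, 0.2001]
tcp_rot: [-3.139, 0.001, 1.332]
force: [-0.3, 0.4, -0.9]
finger_gap: 0.0574
grip_force: 0.0
```

Request:
drive_tool(
  steps=[
    [[-0.3,0.02,0],[0,0,0],0.3],
    [[-0.6,0.044,0],[0,0,0],0.3],
    [[-0.928,0.044,0.1],[0,0,0],0.3],
    [[-0.928,0.044,0.3],[0,0,0],0.3],
    [[-0.928,0.044,0.467],[0,0,0],0.3],
    [[-0.928,0.044,0.467],[0,0,0],0.3],
  ],
)

```text
clock: 24.85
ee_pos: [0.4314, -0.2635, 0.1263]
tcp_rot: [-3.133, -0.004, 1.337]
force: [-0.9, 1.7, -1.4]
finger_gap: 0.0572
grip_force: 0.0
```

Run:
```python
from h import *
a=robot.grab_frame("scene")
for o in amber("scene",a,.026):
        if -.42<o[3][1]<.4 and .38<o[3][0]<.6: print(o)
```

```text
(np.int32(832), [409, 290, 32, 48], [424.8, 313.7], [0.4939, -0.3483])
(np.int32(450), [370, 301, 21, 29], [380.4, 314.6], [0.4336, -0.2657])
```

Request:
drive_tool(
  steps=[
    [[0,0,0.25],[0,0,0],0.3],
    [[0,0,0.5],[0,0,0],0.3],
    [[0,0,0.7],[0,0,0],0.3],
    [[0,0,0.773],[0,0,0],0.3],
    [[0,0,0.773],[0,0,0],0.3],
    [[0,0,0.773],[0,0,0],-1],
    [[0,0,0.773],[0,0,0],-1],
    [[0,0,0.773],[0,0,0],-1],
    [[0,0,0.773],[0,0,0],-1],
    [[0,0,0.773],[0,0,0],-1],
  ],
  grip_force=15,
)

```text
clock: 25.9
ee_pos: [0.4353, -0.2676, 0.0173]
tcp_rot: [3.138, 0.001, 1.336]
force: [0.3, 0.9, 6.3]
finger_gap: 0.0371
grip_force: 15.0
```

Request:
drive_tool(
  steps=[
    [[0,0,-0.05],[0,0,0],-1],
    [[0,0,-0.2],[0,0,0],-1],
    [[0,0,-0.4],[0,0,0],-1],
    [[0,0,-0.7],[0,0,0],-1],
    [[0,0,-1],[0,0,0],-1],
    [[0,0,-1],[0,0,0],-1],
  ],
)

```text
clock: 26.5
ee_pos: [0.4378, -0.2696, 0.1732]
tcp_rot: [3.129, 0.005, 1.336]
force: [0.7, -0.0, 0.2]
finger_gap: 0.0372
grip_force: 15.0
```

Request:
drive_tool(
  steps=[
    [[0,0,-0.307],[0,0,0],-1],
    [[0.3,-0.04,-0.307],[0,0,0],-1],
    [[0.6,-0.08,-0.307],[0,0,0],-1],
    [[0.945,-0.117,-0.307],[0,0,0],-1],
    [[0.945,-0.117,-0.307],[0,0,0],-1],
  ],
)

```text
clock: 27.0
ee_pos: [0.4489, -0.12, 0.2107]
tcp_rot: [-3.14, -0.002, 1.342]
force: [0.4, -1.4, -0.7]
finger_gap: 0.037
grip_force: 15.0
```

Request:
drive_tool(
  steps=[
    [[0.3,-0.04,0],[0,0,0],-1],
    [[0.6,-0.08,0],[0,0,0],-1],
    [[0.964,-0.127,0],[0,0,0],-1],
    [[0.964,-0.127,0],[0,0,0],-1],
  ],
)

```text
clock: 27.4
ee_pos: [0.4643, 0.0241, 0.2109]
tcp_rot: [-3.14, -0.001, 1.342]
force: [1.0, -0.3, -0.8]
finger_gap: 0.0371
grip_force: 15.0
```

Request:
drive_tool(
  steps=[
    [[0.3,-0.05,0],[0,0,0],-1],
    [[0.6,-0.1,0],[0,0,0],-1],
    [[0.923,-0.151,0],[0,0,0],-1],
    [[0.923,-0.151,0],[0,0,0],-1],
  ],
)

```text
clock: 27.8
ee_pos: [0.4748, 0.1637, 0.211]
tcp_rot: [-3.141, -0.001, 1.341]
force: [0.3, -1.0, -0.2]
finger_gap: 0.0367
grip_force: 15.0
```

Request:
drive_tool(
  steps=[
    [[0.3,-0.03,0],[0,0,0],-1],
    [[0.6,-0.06,0],[0,0,0],-1],
    [[0.921,-0.091,0.1],[0,0,0],-1],
    [[0.921,-0.091,0.3],[0,0,0],-1],
    [[0.921,-0.091,0.5],[0,0,0],-1],
    [[0.921,-0.091,0.6],[0,0,0],-1],
    [[0.921,-0.091,0.6],[0,0,0],-1],
  ],
)

```text
clock: 28.5
ee_pos: [0.4917, 0.2951, 0.118]
tcp_rot: [-3.137, 0.005, 1.336]
force: [-1.6, 0.3, -1.1]
finger_gap: 0.0374
grip_force: 15.0
```

Request:
drive_tool(
  steps=[
    [[0,0,0.2],[0,0,0],-1],
    [[0,0,0.35],[0,0,0],-1],
    [[0,0,0.42],[0,0,0],-1],
    [[0,0,0.465],[0,0,0],-1],
    [[0,0,0.48],[0,0,0],-1],
    [[0,0,0.49],[0,0,0],-1],
    [[0,0,0.49],[0,0,0],-1],
  ],
)

```text
clock: 29.2
ee_pos: [0.4945, 0.2982, 0.0493]
tcp_rot: [3.14, -0.001, 1.337]
force: [-0.4, -0.9, 0.8]
finger_gap: 0.0371
grip_force: 15.0
```

Request:
drive_tool(
  steps=[
    [[0,0,0.006],[0,0,0],-1],
    [[0,0,0.006],[0,0,0],0.05],
    [[0,0,0.006],[0,0,0],0.05],
    [[0,0,0.006],[0,0,0],0.05],
    [[0,0,-0.1],[0,0,0],0.05],
    [[0,0,-0.3],[0,0,0],0.05],
    [[0,0,-0.6],[0,0,0],0.05],
    [[0,0,-1],[0,0,0],0.05],
    [[0,0,-1],[0,0,0],0.05],
  ],
)

```text
clock: 30.1
ee_pos: [0.4972, 0.2999, 0.2065]
tcp_rot: [3.132, -0.009, 1.337]
force: [0.7, 0.1, 1.2]
finger_gap: 0.0462
grip_force: 0.0
```

Run:
```python
from h import *
Y=r(76.6)
print("pick")
P=[[.4937,.2976,.1965],[.48,.155,.2],[.465,.01,.2],[.46,-.135,.2],[.457,-.28,.2],[.457,-.354,.13]]
for a,b in zip(P,P[1:]): plan(a,Y,b,Y)
P=[[.457,-.354,.164],[.475,-.21,.21],[.495,-.07,.21],[.515,.07,.21],[.5427,.2181,.12]]
print("place")
for a,b in zip(P,P[1:]): plan(a,Y,b,Y)
b=robot.grab_frame("top")
for o in amber("top",b,.026):
        if -.42<o[3][1]<.4 and .38<o[3][0]<.6: print(o,ray("top",o[2],.058))
```

```text
pick
[-0.946  0.131 -0.023] 0.0
[-0.964  0.127  0.   ] 0.0
[-0.948  0.192  0.   ] 0.0
[-0.945  0.205  0.   ] 0.0
[-0.48   0.114  0.467] 0.0
place
[ 0.962 -0.106 -0.307] 0.0
[ 0.939 -0.087 -0.   ] 0.0
[ 0.939 -0.087 -0.   ] 0.0
[ 1.003 -0.049  0.6  ] 0.0
(np.int32(94), [223, 234, 12, 10], [228.9, 238.5], [0.5634, 0.2952]) [0.56099065 0.28844841 0.058     ]
(np.int32(115), [429, 238, 12, 12], [434.3, 243.2], [0.5389, -0.3494]) [ 0.53705077 -0.34219296  0.058     ]
(np.int32(96), [218, 255, 12, 10], [223.4, 259.5], [0.4975, 0.3123]) [0.49669992 0.30520388 0.058     ]
(np.int32(113), [432, 264, 12, 12], [437.2, 269.4], [0.4568, -0.3558]) [ 0.4568716  -0.34834553  0.058     ]
```

Request:
drive_tool(
  steps=[
    [[-0.946,0.131,-0.023],[0,0,0],0.3],
    [[-0.946,0.131,-0.023],[0,0,0],0.3],
    [[-0.946,0.131,-0.023],[0,0,0],0.3],
    [[-0.946,0.131,-0.023],[0,0,0],0.3],
  ],
)

```text
clock: 30.55
ee_pos: [0.478, 0.151, 0.2001]
tcp_rot: [-3.14, 0.003, 1.333]
force: [-0.6, 0.5, -0.6]
finger_gap: 0.0575
grip_force: 0.0
```

Request:
drive_tool(
  steps=[
    [[-0.964,0.127,0],[0,0,0],0.3],
    [[-0.964,0.127,0],[0,0,0],0.3],
    [[-0.964,0.127,0],[0,0,0],0.3],
    [[-0.964,0.127,0],[0,0,0],0.3],
  ],
)

```text
clock: 30.95
ee_pos: [0.4636, 0.0064, 0.2004]
tcp_rot: [-3.14, 0.002, 1.331]
force: [-0.3, 1.2, -0.3]
finger_gap: 0.0573
grip_force: 0.0
```

Request:
drive_tool(
  steps=[
    [[-0.948,0.192,0],[0,0,0],0.3],
    [[-0.948,0.192,0],[0,0,0],0.3],
    [[-0.948,0.192,0],[0,0,0],0.3],
    [[-0.948,0.192,0],[0,0,0],0.3],
  ],
)

```text
clock: 31.35
ee_pos: [0.4598, -0.138, 0.2009]
tcp_rot: [-3.141, 0.001, 1.332]
force: [1.2, 0.7, 0.8]
finger_gap: 0.0574
grip_force: 0.0
```

Request:
drive_tool(
  steps=[
    [[-0.945,0.205,0],[0,0,0],0.3],
    [[-0.945,0.205,0],[0,0,0],0.3],
    [[-0.945,0.205,0],[0,0,0],0.3],
    [[-0.945,0.205,0],[0,0,0],0.3],
  ],
)

```text
clock: 31.75
ee_pos: [0.4576, -0.2826, 0.2008]
tcp_rot: [3.141, 0.001, 1.333]
force: [0.9, 0.2, -0.1]
finger_gap: 0.0576
grip_force: 0.0
```

Run:
```python
from h import *
for n in("scene","top"):
  for o in amber(n,robot.grab_frame(n),.026):
        if -.42<o[3][1]<.4 and .38<o[3][0]<.6: print(o)
```

```text
(np.int32(155), [215, 212, 12, 18], [220.6, 219.7], [0.5361, 0.3481])
(np.int32(829), [409, 290, 32, 48], [424.8, 313.6], [0.4939, -0.3484])
(np.int32(94), [224, 234, 11, 10], [228.9, 238.6], [0.5629, 0.2951])
(np.int32(92), [218, 255, 12, 10], [223.6, 259.7], [0.4971, 0.3115])
```

Scene blob unchanged. Grasping the third glass.

Request:
drive_tool(
  steps=[
    [[-0.48,0.114,0.1],[0,0,0],0.3],
    [[-0.48,0.114,0.2],[0,0,0],0.3],
    [[-0.48,0.114,0.467],[0,0,0],0.3],
    [[-0.48,0.114,0.467],[0,0,0],0.3],
    [[-0.48,0.114,0.467],[0,0,0],0.3],
  ],
)

```text
clock: 32.35
ee_pos: [0.4565, -0.351, 0.1303]
tcp_rot: [-3.138, -0.002, 1.339]
force: [-0.9, -0.5, 0.0]
finger_gap: 0.0573
grip_force: 0.0
```

Request:
drive_tool(
  steps=[
    [[0,0,0.25],[0,0,0],0.3],
    [[0,0,0.5],[0,0,0],0.3],
    [[0,0,0.7],[0,0,0],0.3],
    [[0,0,0.773],[0,0,0],0.3],
    [[0,0,0.773],[0,0,0],0.3],
    [[0,0,0.773],[0,0,0],-1],
    [[0,0,0.773],[0,0,0],-1],
    [[0,0,0.773],[0,0,0],-1],
    [[0,0,0.773],[0,0,0],-1],
    [[0,0,0.773],[0,0,0],-1],
  ],
  grip_force=15,
)

```text
clock: 33.35
ee_pos: [0.458, -0.3549, 0.0175]
tcp_rot: [3.138, 0.001, 1.336]
force: [-0.9, 1.1, 6.2]
finger_gap: 0.0368
grip_force: 15.0
```

Request:
drive_tool(
  steps=[
    [[0,0,-0.05],[0,0,0],-1],
    [[0,0,-0.2],[0,0,0],-1],
    [[0,0,-0.4],[0,0,0],-1],
    [[0,0,-0.7],[0,0,0],-1],
    [[0,0,-1],[0,0,0],-1],
    [[0,0,-1],[0,0,0],-1],
  ],
)

```text
clock: 33.95
ee_pos: [0.4605, -0.3573, 0.1739]
tcp_rot: [3.129, 0.006, 1.336]
force: [0.2, -0.7, -0.5]
finger_gap: 0.0371
grip_force: 15.0
```

Request:
drive_tool(
  steps=[
    [[0,0,-0.307],[0,0,0],-1],
    [[0.3,-0.03,-0.307],[0,0,0],-1],
    [[0.6,-0.06,-0.307],[0,0,0],-1],
    [[0.962,-0.106,-0.307],[0,0,0],-1],
    [[0.962,-0.106,-0.307],[0,0,0],-1],
  ],
)

```text
clock: 34.45
ee_pos: [0.474, -0.2052, 0.2106]
tcp_rot: [-3.14, -0.002, 1.34]
force: [-0.4, -1.0, -0.3]
finger_gap: 0.0371
grip_force: 15.0
```

Request:
drive_tool(
  steps=[
    [[0.3,-0.03,0],[0,0,0],-1],
    [[0.6,-0.06,0],[0,0,0],-1],
    [[0.939,-0.087,0],[0,0,0],-1],
    [[0.939,-0.087,0],[0,0,0],-1],
  ],
)

```text
clock: 34.85
ee_pos: [0.4946, -0.0654, 0.2109]
tcp_rot: [-3.141, -0.002, 1.342]
force: [0.5, -1.1, -1.7]
finger_gap: 0.0372
grip_force: 15.0
```

Request:
drive_tool(
  steps=[
    [[0.3,-0.03,0],[0,0,0],-1],
    [[0.6,-0.06,0],[0,0,0],-1],
    [[0.939,-0.087,0],[0,0,0],-1],
    [[0.939,-0.087,0],[0,0,0],-1],
  ],
)

```text
clock: 35.25
ee_pos: [0.515, 0.0739, 0.2111]
tcp_rot: [-3.141, -0.002, 1.341]
force: [-0.1, -0.5, -0.6]
finger_gap: 0.0371
grip_force: 15.0
```

Request:
drive_tool(
  steps=[
    [[0.3,-0.015,0],[0,0,0],-1],
    [[0.6,-0.03,0],[0,0,0],-1],
    [[1,-0.049,0.1],[0,0,0],-1],
    [[1,-0.049,0.3],[0,0,0],-1],
    [[1,-0.049,0.5],[0,0,0],-1],
    [[1,-0.049,0.6],[0,0,0],-1],
    [[1,-0.049,0.6],[0,0,0],-1],
  ],
)

```text
clock: 35.95
ee_pos: [0.5402, 0.2156, 0.118]
tcp_rot: [-3.136, 0.004, 1.336]
force: [0.0, -1.2, -1.1]
finger_gap: 0.0369
grip_force: 15.0
```

Request:
drive_tool(
  steps=[
    [[0,0,0.2],[0,0,0],-1],
    [[0,0,0.35],[0,0,0],-1],
    [[0,0,0.42],[0,0,0],-1],
    [[0,0,0.465],[0,0,0],-1],
    [[0,0,0.48],[0,0,0],-1],
    [[0,0,0.49],[0,0,0],-1],
    [[0,0,0.49],[0,0,0],-1],
  ],
)

```text
clock: 36.65
ee_pos: [0.5434, 0.218, 0.0496]
tcp_rot: [3.14, -0.001, 1.337]
force: [-1.7, -0.5, 3.5]
finger_gap: 0.0373
grip_force: 15.0
```

Request:
drive_tool(
  steps=[
    [[0,0,0],[0,0,0],0.05],
    [[0,0,0],[0,0,0],0.05],
    [[0,0,0],[0,0,0],0.05],
    [[0,0,-0.1],[0,0,0],0.05],
    [[0,0,-0.3],[0,0,0],0.05],
    [[0,0,-0.6],[0,0,0],0.05],
    [[0,0,-1],[0,0,0],0.05],
    [[0,0,-1],[0,0,0],0.05],
  ],
)

```text
clock: 37.45
ee_pos: [0.5463, 0.2193, 0.2066]
tcp_rot: [3.131, -0.007, 1.337]
force: [1.3, 0.3, 0.6]
finger_gap: 0.0463
grip_force: 0.0
```

Run:
```python
from h import *
Y=r(76.6)
print("pick")
P=[[.5427,.2181,.1965],[.515,.08,.2],[.5,-.06,.2],[.51,-.2,.2]]
for a,b in zip(P,P[1:]): plan(a,Y,b,Y)
plan(P[-1],Y,[.53,-.3,.2],r(53)); plan([.53,-.3,.2],r(53),[.5385,-.3475,.13],r(30))
for n in("scene","top"):
  for o in amber(n,robot.grab_frame(n),.026):
        if -.42<o[3][1]<.4 and .38<o[3][0]<.6: print(o)
```

```text
pick
[-0.938  0.034 -0.023] 0.0
[-0.931  0.119  0.   ] 0.0
[-0.892  0.281  0.   ] 0.0
[-0.618  0.284  0.   ] 0.524
[-0.219  0.236  0.467] 0.511
(np.int32(354), [235, 205, 24, 25], [246.0, 216.6], [0.594, 0.2962])
(np.int32(202), [215, 209, 13, 22], [220.7, 219.9], [0.5353, 0.3466])
(np.int32(420), [420, 290, 21, 27], [430.9, 303.3], [0.5355, -0.3452])
(np.int32(117), [429, 237, 12, 13], [434.2, 243.1], [0.539, -0.3491])
(np.int32(54), [249, 239, 7, 10], [251.6, 243.5], [0.5464, 0.2235])
```

Request:
drive_tool(
  steps=[
    [[-0.938,0.034,-0.023],[0,0,0],0.3],
    [[-0.938,0.034,-0.023],[0,0,0],0.3],
    [[-0.938,0.034,-0.023],[0,0,0],0.3],
    [[-0.938,0.034,-0.023],[0,0,0],0.3],
  ],
)

```text
clock: 37.95
ee_pos: [0.5119, 0.0758, 0.199]
tcp_rot: [-3.137, 0.003, 1.333]
force: [0.1, -0.0, -0.1]
finger_gap: 0.0574
grip_force: 0.0
```

Request:
drive_tool(
  steps=[
    [[-0.931,0.119,0],[0,0,0],0.3],
    [[-0.931,0.119,0],[0,0,0],0.3],
    [[-0.931,0.119,0],[0,0,0],0.3],
    [[-0.931,0.119,0],[0,0,0],0.3],
  ],
)

```text
clock: 38.35
ee_pos: [0.4981, -0.0633, 0.1996]
tcp_rot: [-3.139, 0.001, 1.332]
force: [0.6, 0.1, -0.6]
finger_gap: 0.0572
grip_force: 0.0
```

Request:
drive_tool(
  steps=[
    [[-0.892,0.281,0],[0,0,0],0.3],
    [[-0.892,0.281,0],[0,0,0],0.3],
    [[-0.892,0.281,0],[0,0,0],0.3],
    [[-0.892,0.281,0],[0,0,0],0.3],
  ],
)

```text
clock: 38.75
ee_pos: [0.5097, -0.2028, 0.1999]
tcp_rot: [-3.14, 0.001, 1.333]
force: [0.2, 1.4, 0.1]
finger_gap: 0.0573
grip_force: 0.0
```

Request:
drive_tool(
  steps=[
    [[-0.618,0.284,0],[0,0,0.524],0.3],
    [[-0.618,0.284,0],[0,0,0.524],0.3],
    [[-0.618,0.284,0],[0,0,0.524],0.3],
    [[-0.618,0.284,0],[0,0,0.524],0.3],
    [[-0.618,0.284,0],[0,0,0.524],0.3],
  ],
)

```text
clock: 39.25
ee_pos: [0.5293, -0.2981, 0.2]
tcp_rot: [-3.139, -0.001, 0.929]
force: [-0.1, -0.4, 0.1]
finger_gap: 0.0576
grip_force: 0.0
```

Run:
```python
from h import *
for n in("scene","top"):
  for o in amber(n,robot.grab_frame(n),.026):
        if -.5<o[3][1]<.4 and .38<o[3][0]<.6: print(o)
Y=r(76.6)
P=[[.5385,-.3475,.164],[.53,-.21,.21],[.515,-.08,.21],[.49,.06,.21],[.482,.14,.21],[.4784,.2333,.12]]
A=[r(30),r(53),Y,Y,Y,Y]
for i in range(5): plan(P[i],A[i],P[i+1],A[i+1])
```

```text
(np.int32(306), [235, 205, 23, 23], [245.6, 216.0], [0.596, 0.2997])
(np.int32(162), [215, 212, 12, 18], [220.5, 220.0], [0.5347, 0.3468])
(np.int32(418), [421, 290, 20, 27], [431.0, 303.3], [0.5358, -0.3455])
(np.int32(95), [224, 234, 11, 10], [229.0, 238.6], [0.5628, 0.2948])
(np.int32(89), [245, 239, 11, 10], [249.8, 243.6], [0.5463, 0.2294])
(np.int32(94), [218, 255, 12, 10], [223.7, 259.7], [0.4969, 0.3112])
[ 0.409 -0.822 -0.307] -0.511
[ 0.632 -0.601 -0.   ] -0.524
[ 0.869 -0.378 -0.   ] 0.0
[ 0.506 -0.175 -0.   ] 0.0
[ 0.6   -0.167  0.6  ] 0.0
```

Request:
drive_tool(
  steps=[
    [[-0.219,0.236,0],[0,0,0.2],0.3],
    [[-0.219,0.236,0],[0,0,0.39],0.3],
    [[-0.219,0.236,0.2],[0,0,0.511],0.3],
    [[-0.219,0.236,0.467],[0,0,0.511],0.3],
    [[-0.219,0.236,0.467],[0,0,0.511],0.3],
    [[-0.219,0.236,0.467],[0,0,0.511],0.3],
  ],
)

```text
clock: 39.95
ee_pos: [0.5374, -0.3462, 0.1308]
tcp_rot: [-3.139, 0.001, 0.526]
force: [0.6, 0.2, 1.3]
finger_gap: 0.0573
grip_force: 0.0
```

Request:
drive_tool(
  steps=[
    [[0,0,0.25],[0,0,0],0.3],
    [[0,0,0.5],[0,0,0],0.3],
    [[0,0,0.7],[0,0,0],0.3],
    [[0,0,0.773],[0,0,0],0.3],
    [[0,0,0.773],[0,0,0],0.3],
    [[0,0,0.773],[0,0,0],-1],
    [[0,0,0.773],[0,0,0],-1],
    [[0,0,0.773],[0,0,0],-1],
    [[0,0,0.773],[0,0,0],-1],
    [[0,0,0.773],[0,0,0],-1],
  ],
  grip_force=15,
)

```text
clock: 40.95
ee_pos: [0.5395, -0.3487, 0.0178]
tcp_rot: [3.138, -0.002, 0.524]
force: [-1.4, 1.8, 7.6]
finger_gap: 0.0371
grip_force: 15.0
```

Request:
drive_tool(
  steps=[
    [[0,0,-0.05],[0,0,0],-1],
    [[0,0,-0.2],[0,0,0],-1],
    [[0,0,-0.4],[0,0,0],-1],
    [[0,0,-0.7],[0,0,0],-1],
    [[0,0,-1],[0,0,0],-1],
    [[0,0,-1],[0,0,0],-1],
  ],
)

```text
clock: 41.55
ee_pos: [0.5422, -0.3508, 0.1745]
tcp_rot: [3.128, -0.006, 0.524]
force: [2.0, -0.9, 0.3]
finger_gap: 0.0372
grip_force: 15.0
```

Request:
drive_tool(
  steps=[
    [[0,0,-0.307],[0,0,0],-1],
    [[0.14,-0.3,-0.307],[0,0,-0.19],-1],
    [[0.28,-0.6,-0.307],[0,0,-0.38],-1],
    [[0.409,-0.822,-0.307],[0,0,-0.511],-1],
    [[0.409,-0.822,-0.307],[0,0,-0.511],-1],
  ],
)

```text
clock: 42.05
ee_pos: [0.5283, -0.2059, 0.2107]
tcp_rot: [-3.139, -0.001, 0.93]
force: [-0.1, -0.6, -1.0]
finger_gap: 0.0371
grip_force: 15.0
```

Request:
drive_tool(
  steps=[
    [[0.2,-0.2,0],[0,0,-0.19],-1],
    [[0.4,-0.4,0],[0,0,-0.38],-1],
    [[0.632,-0.601,0],[0,0,-0.524],-1],
    [[0.632,-0.601,0],[0,0,-0.524],-1],
    [[0.632,-0.601,0],[0,0,-0.524],-1],
  ],
)

```text
clock: 42.55
ee_pos: [0.5143, -0.0801, 0.2111]
tcp_rot: [-3.141, 0.001, 1.337]
force: [0.0, -0.4, -1.2]
finger_gap: 0.0373
grip_force: 15.0
```

Request:
drive_tool(
  steps=[
    [[0.3,-0.13,0],[0,0,0],-1],
    [[0.6,-0.26,0],[0,0,0],-1],
    [[0.869,-0.378,0],[0,0,0],-1],
    [[0.869,-0.378,0],[0,0,0],-1],
  ],
)

```text
clock: 42.95
ee_pos: [0.4891, 0.062, 0.2112]
tcp_rot: [-3.141, -0.001, 1.338]
force: [0.4, -0.5, -1.6]
finger_gap: 0.0373
grip_force: 15.0
```

Request:
drive_tool(
  steps=[
    [[0.25,-0.09,0],[0,0,0],-1],
    [[0.506,-0.175,0],[0,0,0],-1],
    [[0.506,-0.175,0],[0,0,0],-1],
    [[0.506,-0.175,0],[0,0,0],-1],
  ],
)

```text
clock: 43.35
ee_pos: [0.4824, 0.1384, 0.2112]
tcp_rot: [3.141, 0.001, 1.336]
force: [0.2, 0.0, -1.7]
finger_gap: 0.0371
grip_force: 15.0
```

Request:
drive_tool(
  steps=[
    [[0.3,-0.08,0],[0,0,0],-1],
    [[0.6,-0.167,0],[0,0,0],-1],
    [[0.6,-0.167,0.2],[0,0,0],-1],
    [[0.6,-0.167,0.4],[0,0,0],-1],
    [[0.6,-0.167,0.6],[0,0,0],-1],
    [[0.6,-0.167,0.6],[0,0,0],-1],
    [[0.6,-0.167,0.6],[0,0,0],-1],
  ],
)

```text
clock: 44.05
ee_pos: [0.4786, 0.2311, 0.1211]
tcp_rot: [-3.141, 0.001, 1.334]
force: [0.0, -0.5, -0.7]
finger_gap: 0.0368
grip_force: 15.0
```

Request:
drive_tool(
  steps=[
    [[0,0,0.2],[0,0,0],-1],
    [[0,0,0.35],[0,0,0],-1],
    [[0,0,0.42],[0,0,0],-1],
    [[0,0,0.465],[0,0,0],-1],
    [[0,0,0.48],[0,0,0],-1],
    [[0,0,0.49],[0,0,0],-1],
    [[0,0,0.49],[0,0,0],-1],
  ],
)

```text
clock: 44.75
ee_pos: [0.4794, 0.2332, 0.0498]
tcp_rot: [3.14, -0.001, 1.337]
force: [-1.3, -1.3, 3.8]
finger_gap: 0.0371
grip_force: 15.0
```

Request:
drive_tool(
  steps=[
    [[0,0,0],[0,0,0],0.05],
    [[0,0,0],[0,0,0],0.05],
    [[0,0,0],[0,0,0],0.05],
    [[0,0,-0.1],[0,0,0],0.05],
    [[0,0,-0.3],[0,0,0],0.05],
    [[0,0,-0.6],[0,0,0],0.05],
    [[0,0,-1],[0,0,0],0.05],
    [[0,0,-1],[0,0,0],0.05],
  ],
)

```text
clock: 45.55
ee_pos: [0.482, 0.2346, 0.2061]
tcp_rot: [3.132, -0.008, 1.337]
force: [0.3, 0.0, -0.4]
finger_gap: 0.0461
grip_force: 0.0
```

Run:
```python
from h import *
Y=r(76.6)
plan([.4784,.2333,.1965],Y,[.515,.1,.22],r(38.3));plan([.515,.1,.22],r(38.3),[.545,-.02,.22],0)
```

```text
[-0.808  0.443 -0.157] 0.851
[-0.339  0.752  0.   ] 0.851
```

Request:
drive_tool(
  steps=[
    [[-0.808,0.443,-0.157],[0,0,0.851],0],
    [[-0.808,0.443,-0.157],[0,0,0.851],0],
    [[-0.808,0.443,-0.157],[0,0,0.851],0],
    [[-0.808,0.443,-0.157],[0,0,0.851],0],
    [[-0.808,0.443,-0.157],[0,0,0.851],0],
    [[-0.808,0.443,-0.157],[0,0,0.851],0],
  ],
)

```text
clock: 46.15
ee_pos: [0.5145, 0.099, 0.2218]
tcp_rot: [-3.142, -0.0, 0.667]
force: [0.2, 0.2, -0.0]
finger_gap: 0.0438
grip_force: 0.0
```

Request:
drive_tool(
  steps=[
    [[-0.339,0.752,0],[0,0,0.851],0],
    [[-0.339,0.752,0],[0,0,0.851],0],
    [[-0.339,0.752,0],[0,0,0.851],0],
    [[-0.339,0.752,0],[0,0,0.851],0],
    [[-0.339,0.752,0],[0,0,0.851],0],
    [[-0.339,0.752,0],[0,0,0.851],0],
  ],
)

```text
clock: 46.75
ee_pos: [0.5444, -0.0204, 0.2214]
tcp_rot: [-3.142, 0.0, 0.001]
force: [0.5, 0.1, 1.1]
finger_gap: 0.044
grip_force: 0.0
```

Run:
```python
from h import *
a=robot.grab_frame("scene");b=robot.grab_frame("top");cv2.imwrite("pics/t10.png",b)
A=cv2.resize(a[170:290,190:350],(480,360),interpolation=cv2.INTER_CUBIC)
B=cv2.resize(b[215:300,200:290],None,fx=3.5,fy=3.5,interpolation=cv2.INTER_CUBIC)
w=np.zeros((360,800,3),np.uint8);w[:,:480]=A;w[:B.shape[0],480:480+B.shape[1]]=B
cv2.imwrite("pics/c10.png",w)
for n,i in(("top",b),("scene",a)):
  for o in amber(n,i,.026):
    if .1<o[3][1]<.4 and .38<o[3][0]<.65: print(n,o,(ray(n,o[2],.065)[:2]-SC)@np.array([[np.cos(SY),-np.sin(SY)],[np.sin(SY),np.cos(SY)]]))
```

```text
top (np.int32(92), [239, 226, 11, 11], [243.9, 230.9], [0.5866, 0.2478]) [0.06709229 0.04270294]
top (np.int32(92), [224, 234, 11, 10], [228.8, 238.5], [0.5631, 0.2953]) [0.03431857 0.08250066]
top (np.int32(92), [218, 255, 12, 10], [223.5, 259.7], [0.497, 0.3118]) [-0.03224645  0.0831533 ]
top (np.int32(87), [241, 260, 11, 10], [245.9, 264.7], [0.4802, 0.2418]) [-0.03217902  0.01283966]
scene (np.int32(556), [215, 205, 32, 36], [231.6, 221.8], [0.5457, 0.3108]) [-0.01824139  0.04279289]
scene (np.int32(145), [251, 204, 12, 17], [257.1, 212.4], [0.6336, 0.2855]) [0.06817358 0.03859569]
```

View pics/c10.png

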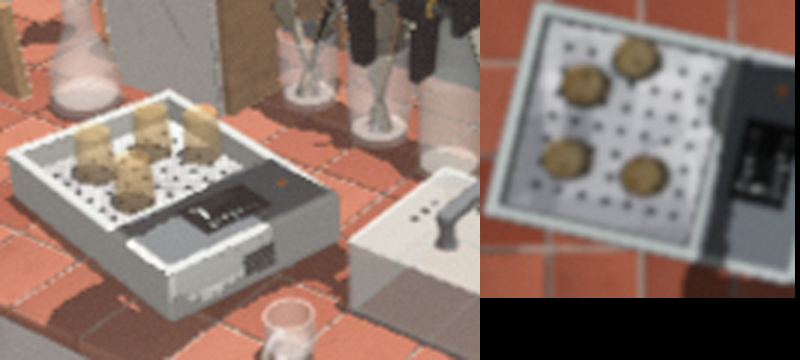

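The back-right glass has been knocked against the well's back wall (top pixel 244,231, about (0.066, 0.038) in the steriliser frame). The other three stand well. I'll re-grip it across the steriliser's y and move it to its slot.

Run:
```python
from h import *
g=st(.068,.0385);print(g)
plan([.545,-.02,.22],0,[.56,.115,.22],0)
plan([.56,.115,.22],0,[*g,.18],SY)
plan([*g,.047],SY,[*st(.035,.011),.047],SY)
b=cv2.imread("pics/t10.png");a=robot.grab_frame("scene")
for z in (.065,.077):print(ray("top",(243.9,230.9),z))
for z in(.05,.058,.065):print(ray("scene",(257.1,212.4),z))
```

```text
[0.58307105 0.23669301]
[ 0.1 -0.9 -0. ] 0.0
[ 0.154 -0.811  0.267] 0.298
[-0.22   0.183  0.   ] 0.0
[0.58316208 0.24099189 0.065     ]
[0.58213238 0.23887923 0.077     ]
[0.60262065 0.25544961 0.05      ]
[0.59229608 0.24547428 0.058     ]
[0.58326209 0.23674587 0.065     ]
```

Request:
drive_tool(
  steps=[
    [[0.1,-0.9,0],[0,0,0],0.12],
    [[0.1,-0.9,0],[0,0,0],0.12],
    [[0.1,-0.9,0],[0,0,0],0.12],
    [[0.1,-0.9,0],[0,0,0],0.12],
  ],
)

```text
clock: 47.3
ee_pos: [0.5596, 0.1188, 0.2216]
tcp_rot: [-3.14, -0.0, 0.007]
force: [-0.2, -0.9, -0.1]
finger_gap: 0.0493
grip_force: 0.0
```

Request:
drive_tool(
  steps=[
    [[0.154,-0.811,0],[0,0,0.15],0.12],
    [[0.154,-0.811,0],[0,0,0.298],0.12],
    [[0.154,-0.811,0.15],[0,0,0.298],0.12],
    [[0.154,-0.811,0.267],[0,0,0.298],0.12],
    [[0.154,-0.811,0.267],[0,0,0.298],0.12],
  ],
)

```text
clock: 47.8
ee_pos: [0.5805, 0.2358, 0.178]
tcp_rot: [3.138, 0.005, -0.231]
force: [-0.4, -0.2, -0.4]
finger_gap: 0.0495
grip_force: 0.0
```

Request:
drive_tool(
  steps=[
    [[0,0,0.15],[0,0,0],0.12],
    [[0,0,0.3],[0,0,0],0.12],
    [[0,0,0.4],[0,0,0],0.12],
    [[0,0,0.5],[0,0,0],0.12],
    [[0,0,0.55],[0,0,0],0.12],
    [[0,0,0.6],[0,0,0],0.12],
    [[0,0,0.6],[0,0,0],0.12],
  ],
)

```text
clock: 48.5
ee_pos: [0.5823, 0.2359, 0.0906]
tcp_rot: [3.141, 0.001, -0.234]
force: [0.3, 0.7, -1.0]
finger_gap: 0.0492
grip_force: 0.0
```

Run:
```python
from h import *
a=robot.grab_frame("scene")
cv2.imwrite("pics/c11.png",cv2.resize(a[160:260,200:310],None,fx=5.5,fy=5.5,interpolation=cv2.INTER_CUBIC))
print(robot.read_state()["force"])
```

```text
[ 0.44586846 -0.49623447  0.89036013]
```

View pics/c11.png

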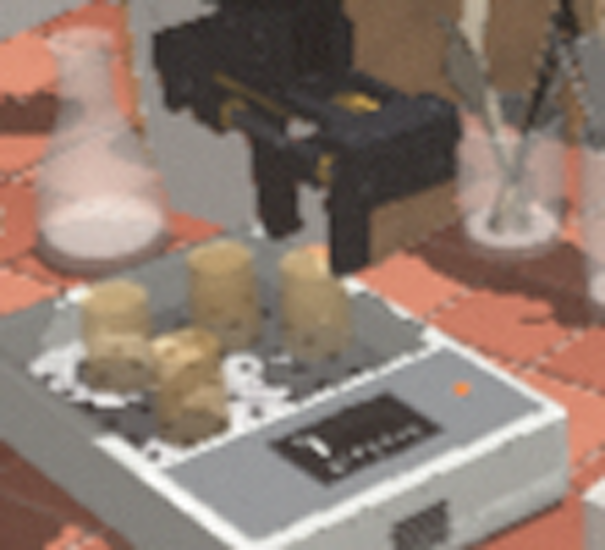

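Run:
```python
from h import *
print(proj("scene",[.5823,.2359,.09]), "tips mid",200+315/5.5,160+250/5.5)
p=ray("scene",((312+.5)/5.5-.5+200,(258+.5)/5.5-.5+160),.084);print(p, (p[:2]-SC)@np.array([[np.cos(SY),-np.sin(SY)],[np.sin(SY),np.cos(SY)]]))
```

```text
[256.42839703 205.25121945] tips mid 257.27272727272725 205.45454545454544
[0.58430656 0.23875128 0.084     ] [0.06872487 0.04078855]
```

Request:
drive_tool(
  steps=[
    [[0,-0.01,0.05],[0,0,0],0.12],
    [[0,-0.01,0.1],[0,0,0],0.12],
    [[0,-0.01,0.15],[0,0,0],0.12],
  ],
)

```text
clock: 48.85
ee_pos: [0.5832, 0.2378, 0.0686]
tcp_rot: [-3.141, -0.0, -0.234]
force: [0.5, -0.1, -0.9]
finger_gap: 0.0493
grip_force: 0.0
```

Request:
drive_tool(
  steps=[
    [[0,0,0.05],[0,0,0],0.12],
    [[0,0,0.1],[0,0,0],0.12],
    [[0,0,0.13],[0,0,0],0.12],
    [[0,0,0.13],[0,0,0],0.12],
  ],
)

```text
clock: 49.25
ee_pos: [0.5823, 0.2374, 0.0482]
tcp_rot: [3.14, 0.002, -0.234]
force: [0.5, -0.7, -0.0]
finger_gap: 0.0497
grip_force: 0.0
```

Request:
drive_tool(
  steps=[
    [[0,0,0],[0,0,0],-1],
    [[0,0,0],[0,0,0],-1],
    [[0,0,0],[0,0,0],-1],
    [[0,0,0],[0,0,0],-1],
    [[0,0,0],[0,0,0],-1],
  ],
  grip_force=15,
)

```text
clock: 49.75
ee_pos: [0.5833, 0.2377, 0.0497]
tcp_rot: [-3.141, -0.0, -0.234]
force: [-0.2, 0.4, 0.3]
finger_gap: 0.0368
grip_force: 15.0
```

Request:
drive_tool(
  steps=[
    [[0,0,-0.1],[0,0,0],-1],
    [[0,0,-0.2],[0,0,0],-1],
    [[0,0.1,-0.2],[0,0,0],-1],
    [[0,0.193,-0.2],[0,0,0],-1],
    [[0,0.193,-0.2],[0,0,0],-1],
    [[-0.11,0.193,-0.2],[0,0,0],-1],
    [[-0.22,0.193,-0.2],[0,0,0],-1],
    [[-0.22,0.193,-0.2],[0,0,0],-1],
    [[-0.22,0.193,-0.1],[0,0,0],-1],
    [[-0.22,0.193,-0.03],[0,0,0],-1],
    [[-0.22,0.193,0],[0,0,0],-1],
    [[-0.22,0.193,0],[0,0,0],-1],
  ],
)

```text
clock: 50.95
ee_pos: [0.5443, 0.217, 0.0485]
tcp_rot: [3.141, 0.001, -0.234]
force: [-0.5, 0.2, -0.8]
finger_gap: 0.0373
grip_force: 15.0
```

Request:
drive_tool(
  steps=[
    [[0,0,0.006],[0,0,0],-1],
    [[0,0,0.006],[0,0,0],0.06],
    [[0,0,0.006],[0,0,0],0.06],
    [[0,0,0.006],[0,0,0],0.06],
    [[0,0,-0.1],[0,0,0],0.06],
    [[0,0,-0.3],[0,0,0],0.06],
    [[0,0,-0.6],[0,0,0],0.06],
    [[0,0,-1],[0,0,0],0.06],
    [[0,0,-1],[0,0,0],0.06],
  ],
)

```text
clock: 51.85
ee_pos: [0.5484, 0.2186, 0.2082]
tcp_rot: [-3.134, -0.011, -0.234]
force: [-0.0, 0.6, 0.7]
finger_gap: 0.0468
grip_force: 0.0
```

Run:
```python
from h import *
plan([*st(.035,.0115),.198],SY,[.545,.09,.22],r(-6));plan([.545,.09,.22],r(-6),[.565,-.045,.22],0)
```

```text
[ 0.2    0.83  -0.147] -0.164
[0.227 0.881 0.   ] -0.133
```

Request:
drive_tool(
  steps=[
    [[0.2,0.83,-0.147],[0,0,-0.164],0],
    [[0.2,0.83,-0.147],[0,0,-0.164],0],
    [[0.2,0.83,-0.147],[0,0,-0.164],0],
    [[0.2,0.83,-0.147],[0,0,-0.164],0],
  ],
)

```text
clock: 52.25
ee_pos: [0.545, 0.086, 0.223]
tcp_rot: [3.141, -0.002, -0.109]
force: [-0.3, 0.2, 1.2]
finger_gap: 0.0447
grip_force: 0.0
```

Request:
drive_tool(
  steps=[
    [[0.227,0.881,0],[0,0,-0.133],0],
    [[0.227,0.881,0],[0,0,-0.133],0],
    [[0.227,0.881,0],[0,0,-0.133],0],
    [[0.227,0.881,0],[0,0,-0.133],0],
  ],
)

```text
clock: 52.65
ee_pos: [0.565, -0.0488, 0.2215]
tcp_rot: [3.141, -0.0, -0.005]
force: [0.3, 0.6, 0.3]
finger_gap: 0.0438
grip_force: 0.0
```

Run:
```python
from h import *
a=robot.grab_frame("scene");b=robot.grab_frame("top");cv2.imwrite("pics/t11.png",b)
for n,i in(("top",b),("scene",a)):
  for o in amber(n,i,.026):
    if .1<o[3][1]<.4 and .38<o[3][0]<.65: print(n,o[:2],(ray(n,o[2],.077)[:2]-SC)@np.array([[np.cos(SY),-np.sin(SY)],[np.sin(SY),np.cos(SY)]]))
cv2.imwrite("pics/c12.png",cv2.resize(a[150:280,200:370],None,fx=4.5,fy=4.5,interpolation=cv2.INTER_CUBIC))
```

```text
top (np.int32(93), [224, 234, 11, 10]) [0.0338468  0.07951061]
top (np.int32(85), [247, 240, 11, 10]) [0.03262214 0.00799273]
top (np.int32(89), [218, 255, 12, 10]) [-0.03216721  0.08015918]
top (np.int32(88), [241, 260, 11, 10]) [-0.03157895  0.01086179]
scene (np.int32(560), [215, 204, 32, 37]) [-0.02853368  0.02476599]
scene (np.int32(142), [248, 213, 12, 16]) [ 0.02158361 -0.01261733]
```

View pics/c12.png

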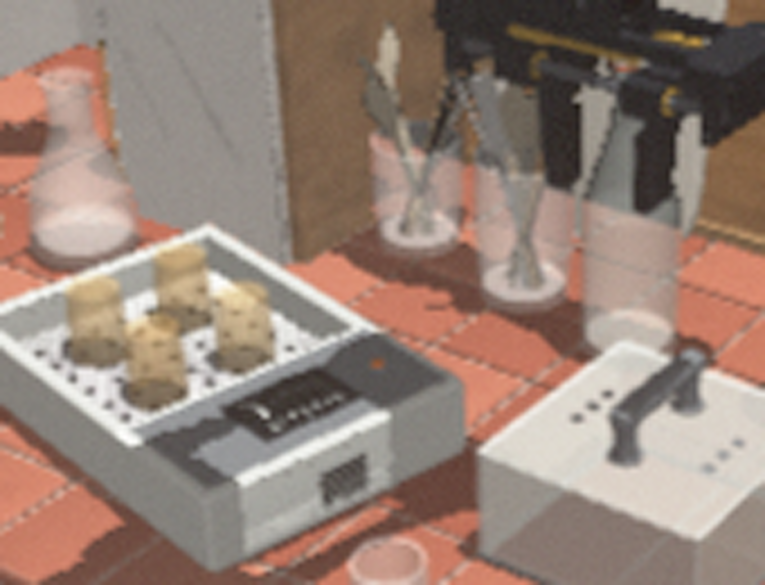

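All four stand in two rows. Now the hood.

Request:
drive_tool(
  steps=[
    [[0,0.267,0.1],[0,0,0],0],
    [[0,0.267,0.3],[0,0,0],0],
    [[0,0.267,0.5],[0,0,0],0],
    [[0,0.267,0.7],[0,0,0],0],
    [[0,0.267,0.8],[0,0,0],0],
    [[0,0.267,0.848],[0,0,0],0],
    [[0,0.267,0.848],[0,0,0],0],
  ],
)

```text
clock: 53.45
ee_pos: [0.5642, -0.0849, 0.0937]
tcp_rot: [-3.141, 0.001, 0.0]
force: [1.1, 0.7, -0.4]
finger_gap: 0.0441
grip_force: 0.0
```

Request:
drive_tool(
  steps=[
    [[0,0,0],[0,0,0],-1],
    [[0,0,0],[0,0,0],-1],
    [[0,0,0],[0,0,0],-1],
    [[0,0,0],[0,0,0],-1],
    [[0,0,0],[0,0,0],-1],
    [[0,0,0],[0,0,0],-1],
  ],
  grip_force=35,
)

```text
clock: 54.05
ee_pos: [0.5652, -0.086, 0.0953]
tcp_rot: [-3.141, -0.002, -0.001]
force: [-0.7, 0.8, 5.5]
finger_gap: 0.0146
grip_force: 35.0
```

Request:
drive_tool(
  steps=[
    [[0,0,-0.05],[0,0,0],-1],
    [[0,0,-0.15],[0,0,0],-1],
    [[0,0,-0.3],[0,0,0],-1],
    [[0,0,-0.5],[0,0,0],-1],
    [[0,0,-0.75],[0,0,0],-1],
    [[0,0,-1],[0,0,0],-1],
    [[0,0,-1],[0,0,0],-1],
  ],
)

```text
clock: 54.75
ee_pos: [0.5682, -0.0868, 0.2519]
tcp_rot: [3.139, -0.012, -0.001]
force: [1.4, 0.3, -2.0]
finger_gap: 0.0145
grip_force: 35.0
```

Run:
```python
from h import *
P=[[.565,-.085,.243],[.555,.04,.275],[.54,.17,.275],[.5185,.258,.2]];A=[0,0,r(-6),SY]
for i in range(3): plan(P[i],A[i],P[i+1],A[i+1])
```

```text
[-0.067 -0.833 -0.213] 0.0
[-0.1   -0.867 -0.   ] 0.133
[-0.204 -0.568  0.5  ] 0.164
```

Request:
drive_tool(
  steps=[
    [[-0.02,-0.25,-0.213],[0,0,0],-1],
    [[-0.045,-0.5,-0.213],[0,0,0],-1],
    [[-0.067,-0.75,-0.213],[0,0,0],-1],
    [[-0.067,-0.833,-0.213],[0,0,0],-1],
  ],
)

```text
clock: 55.15
ee_pos: [0.5532, 0.0418, 0.2753]
tcp_rot: [-3.14, 0.002, 0.002]
force: [1.0, -0.5, -3.1]
finger_gap: 0.0145
grip_force: 35.0
```

Request:
drive_tool(
  steps=[
    [[-0.03,-0.25,0],[0,0,0.05],-1],
    [[-0.06,-0.5,0],[0,0,0.1],-1],
    [[-0.1,-0.75,0],[0,0,0.133],-1],
    [[-0.1,-0.867,0],[0,0,0.133],-1],
  ],
)

```text
clock: 55.55
ee_pos: [0.5383, 0.1711, 0.2749]
tcp_rot: [3.141, 0.002, -0.104]
force: [0.4, -0.8, -2.8]
finger_gap: 0.0147
grip_force: 35.0
```

Request:
drive_tool(
  steps=[
    [[-0.1,-0.28,0],[0,0,0.08],-1],
    [[-0.204,-0.568,0],[0,0,0.164],-1],
    [[-0.204,-0.568,0.15],[0,0,0.164],-1],
    [[-0.204,-0.568,0.3],[0,0,0.164],-1],
    [[-0.204,-0.568,0.4],[0,0,0.164],-1],
    [[-0.204,-0.568,0.4],[0,0,0.164],-1],
    [[-0.204,-0.568,0.4],[0,0,0.164],-1],
  ],
)

```text
clock: 56.25
ee_pos: [0.5182, 0.2564, 0.2158]
tcp_rot: [3.141, 0.001, -0.235]
force: [0.4, -0.2, -2.2]
finger_gap: 0.0147
grip_force: 35.0
```

Run:
```python
from h import *
a=robot.grab_frame("scene");b=robot.grab_frame("top");print(robot.read_state()["ee_pos"],robot.read_state()["force"])
A=cv2.resize(a[130:270,180:320],None,fx=4,fy=4,interpolation=cv2.INTER_CUBIC)
cv2.imwrite("pics/c13.png",A)
```

```text
[0.51916954 0.25685085 0.2174725 ] [ 0.11447107  0.91229911 -2.32328305]
```

View pics/c13.png

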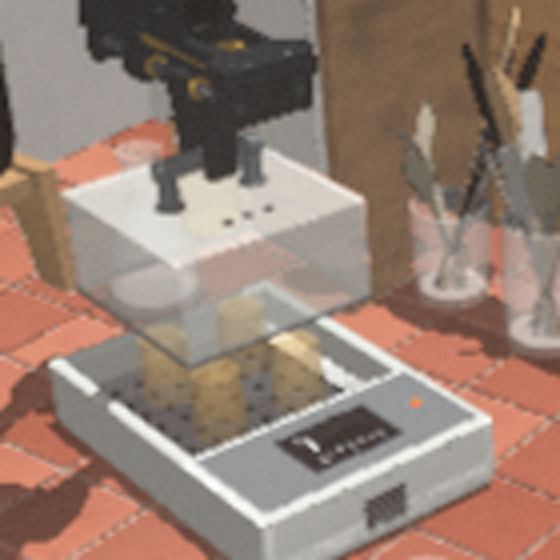

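The hood hangs squarely over the glasses; its rim's near corner is at about (195,368). I'll check that numerically.

Run:
```python
from h import *
inv=lambda p:(p[:2]-SC)@np.array([[np.cos(SY),-np.sin(SY)],[np.sin(SY),np.cos(SY)]])
for p in((195,368),(370,290),(78,275)): print(inv(ray("scene",(180+(p[0]+.5)/4-.5,130+(p[1]+.5)/4-.5),.123)))
print("well corner checks: expected hood corners (-.075,-.031),(.075,-.031),(-.075,.119)")
for p,z in(((267,522),.06),((492,420),.06),((55,362),.06)): print(inv(ray("scene",(180+(p[0]+.5)/4-.5,130+(p[1]+.5)/4-.5),z)))
```

```text
[-0.0727865  -0.03873121]
[ 0.07810042 -0.02898098]
[-0.06395098  0.13153606]
well corner checks: expected hood corners (-.075,-.031),(.075,-.031),(-.075,.119)
[-0.09097745 -0.13980729]
[ 0.0938589  -0.14273213]
[-0.0915443   0.13408715]
```

Request:
drive_tool(
  steps=[
    [[0,0,0.1],[0,0,0],-1],
    [[0,0,0.2],[0,0,0],-1],
    [[0,0,0.3],[0,0,0],-1],
    [[0,0,0.36],[0,0,0],-1],
    [[0,0,0.4],[0,0,0],-1],
    [[0,0,0.44],[0,0,0],-1],
    [[0,0,0.44],[0,0,0],-1],
  ],
)

```text
clock: 57.05
ee_pos: [0.5177, 0.2568, 0.1492]
tcp_rot: [3.141, 0.001, -0.234]
force: [-0.4, -0.0, -1.8]
finger_gap: 0.0145
grip_force: 35.0
```

Request:
drive_tool(
  steps=[
    [[0,0,0.04],[0,0,0],-1],
    [[0,0,0.08],[0,0,0],-1],
    [[0,0,0.11],[0,0,0],-1],
    [[0,0,0.13],[0,0,0],-1],
    [[0,0,0.14],[0,0,0],-1],
  ],
)

```text
clock: 57.55
ee_pos: [0.518, 0.2569, 0.1287]
tcp_rot: [3.141, 0.001, -0.234]
force: [0.2, 0.2, -2.9]
finger_gap: 0.0147
grip_force: 35.0
```

Request:
drive_tool(
  steps=[
    [[0,0,0.01],[0,0,0],-1],
    [[0,0,0.015],[0,0,0],-1],
    [[0,0,0.02],[0,0,0],-1],
    [[0,0,0.02],[0,0,0],-1],
  ],
)

```text
clock: 57.95
ee_pos: [0.5182, 0.2571, 0.1274]
tcp_rot: [-3.141, -0.0, -0.234]
force: [-3.6, -1.0, 5.4]
finger_gap: 0.0141
grip_force: 35.0
```

Request:
drive_tool(
  steps=[
    [[0,0,-0.01],[0,0,0],-1],
    [[0,0,-0.01],[0,0,0],-0.3],
    [[0,0,-0.01],[0,0,0],-0.3],
    [[0,0,-0.01],[0,0,0],-0.3],
    [[0,0,-0.2],[0,0,0],-0.3],
    [[0,0,-0.5],[0,0,0],-0.3],
    [[0,0,-0.8],[0,0,0],-0.3],
    [[0,0,-0.8],[0,0,0],-0.3],
  ],
)

```text
clock: 58.75
ee_pos: [0.5224, 0.2589, 0.2546]
tcp_rot: [-3.133, -0.011, -0.234]
force: [1.0, 0.5, -0.1]
finger_gap: 0.0309
grip_force: 0.0
```

Run:
```python
from h import *
inv=lambda p:((p[:2]-SC)@np.array([[np.cos(SY),-np.sin(SY)],[np.sin(SY),np.cos(SY)]])).round(4)
print("window corners",[inv(c1(*p,.06)) for p in((492,260),(582,280),(552,420),(457,402))])
print("pointer",inv(c1(505,385,.07)),"ticks L",inv(c1(500,290,.06)),inv(c1(478,380,.06)),"R",inv(c1(560,300,.06)))
# white pixels inside the window, top & scene
for n in("top","scene"):
    i=robot.grab_frame(n); cv2.imwrite(f"pics/{n}_w.png",i); g=cv2.cvtColor(i,cv2.COLOR_BGR2GRAY)
    out=np.zeros((24,20),int)
    for r_ in range(24):
        for c_ in range(20):
            x=-.05+r_*.004;y=-.12+c_*.003
            u,v=proj(n,[*st(x,y),.062]);out[r_,c_]=cv2.getRectSubPix(g,(1,1),(float(u),float(v)))[0,0]
    print(n);print("y",[round(-.12+c*.003,3) for c in range(20)]);
    for r_ in range(24):print(f"{-.05+r_*.004:.3f}"," ".join(f"{q:3d}" for q in out[r_]))
```

```text
window corners [array([ 0.0381, -0.0664]), array([ 0.0382, -0.1136]), array([-0.0346, -0.1146]), array([-0.0362, -0.0653])]
pointer [-0.0223 -0.0882] ticks L [ 0.0241 -0.0738] [-0.023  -0.0732] R [ 0.0258 -0.1049]
top
y [-0.12, -0.117, -0.114, -0.111, -0.108, -0.105, -0.102, -0.099, -0.096, -0.093, -0.09, -0.087, -0.084, -0.081, -0.078, -0.075, -0.072, -0.069, -0.066, -0.063]
-0.050 119 119 118 118 118 119 118 118 118 118 117 117 117 118 118 117 116 116 116 116
-0.046 119 119 119 118 117 118 118 117 117 116 116 118 116 116 116 118 116 117 116 115
-0.042 120 119 118 117 117 117 117 116 117 115 116 115 115 114 115 116 115 115 115 115
-0.038 119 116 109 100  98 100 102  99  97  97  99  98  97  97  99 100  99  98 101 108
-0.034 117 109  90  68  58  60  62  59  57  59  58  58  57  57  59  63  60  61  74  96
-0.030 116 105  79  51  36  36  33  27  29  31  32  32  31  32  32  32  31  38  60  88
-0.026 117 109  85  53  47  51  48  41  40  45  57  67  66  55  48  49  52  55  65  89
-0.022 117 107  81  57  54  59  57  51  53  68  87 101  95  72  57  60  69  68  68  89
-0.018 116 104  77  50  4
[... 2899 characters left out ...]
  75  97 132
0.014 135 103  75  65  86  90  83  79  68  63  63  62  63  66  69  69  69  74 104 136
0.018 139 108  78  70  99 100  86  66  61  61  62  61  64  65  66  65  70  86 114 138
0.022 142 113  91  84  95 109  86  68  61  62  64  65  67  67  66  66  67  83 114 140
0.026 141 114  89  88 103 105  94  75  65  64  65  66  68  70  67  67  72  97 129 144
0.030 145 118  86  71  71  73  75  66  66  66  66  66  64  64  67  67  67  85 121 145
0.034 143 122  98  83  75  75  71  76  75  77  73  71  76  70  76  74  75  94 121 142
0.038 150 144 134 124 125 124 120 125 121 123 121 118 118 119 123 120 119 120 125 144
0.042 152 154 151 149 151 151 153 148 149 150 150 150 147 147 147 150 150 149 152 149
```

Hood is home. The wheel centre is at about (0.001, -0.089) in the steriliser frame, with its pointer at off (x about -0.023). Next I move closed fingers above the wheel.

Run:
```python
from h import *
g=st(-.009,-.089);print(g)
plan([.5185,.258,.245],SY,[.505,.19,.25],r(31.6));plan([.505,.19,.25],r(31.6),[*g,.12],r(76.6))
```

```text
[0.47861945 0.13050868]
[ 0.018  0.462 -0.033] -1.0
[-0.358  0.246  0.867] -1.0
```

Request:
drive_tool(
  steps=[
    [[0,0,-0.033],[0,0,0],-1],
    [[0.018,0.462,-0.033],[0,0,-1],-1],
    [[0.018,0.462,-0.033],[0,0,-1],-1],
    [[0.018,0.462,-0.033],[0,0,-1],-1],
    [[0.018,0.462,-0.033],[0,0,-1],-1],
    [[0.018,0.462,-0.033],[0,0,-1],-1],
    [[0.018,0.462,-0.033],[0,0,-1],-1],
    [[0.018,0.462,-0.033],[0,0,-1],-1],
  ],
  grip_force=20,
)

```text
clock: 59.65
ee_pos: [0.5036, 0.1886, 0.2491]
tcp_rot: [-3.141, 0.004, 0.551]
force: [-0.3, -0.9, -0.0]
finger_gap: 0.0004
grip_force: 0.0
```

Request:
drive_tool(
  steps=[
    [[-0.358,0.246,0],[0,0,-0.4],-1],
    [[-0.358,0.246,0],[0,0,-0.8],-1],
    [[-0.358,0.246,0],[0,0,-1],-1],
    [[-0.358,0.246,0],[0,0,-1],-1],
    [[-0.358,0.246,0],[0,0,-1],-1],
    [[-0.358,0.246,0],[0,0,-1],-1],
    [[-0.358,0.246,0.3],[0,0,-1],-1],
    [[-0.358,0.246,0.6],[0,0,-1],-1],
    [[-0.358,0.246,0.867],[0,0,-1],-1],
    [[-0.358,0.246,0.867],[0,0,-1],-1],
    [[-0.358,0.246,0.867],[0,0,-1],-1],
  ],
)

```text
clock: 60.75
ee_pos: [0.4773, 0.1292, 0.1203]
tcp_rot: [-3.139, 0.001, 1.336]
force: [0.3, 0.3, 0.7]
finger_gap: 0.0007
grip_force: 0.0
```

Request:
drive_tool(
  steps=[
    [[0,0,0.08],[0,0,0],-1],
    [[0,0,0.16],[0,0,0],-1],
    [[0,0,0.22],[0,0,0],-1],
    [[0,0,0.26],[0,0,0],-1],
    [[0,0,0.26],[0,0,0],-1],
  ],
)

```text
clock: 61.25
ee_pos: [0.4775, 0.1292, 0.0811]
tcp_rot: [-3.14, 0.001, 1.337]
force: [-0.1, -0.2, 0.3]
finger_gap: 0.0007
grip_force: 0.0
```

Request:
drive_tool(
  steps=[
    [[0,0,0.013],[0,0,0],-1],
    [[0,0,0.02],[0,0,0],-1],
    [[0,0,0.02],[0,0,0],-1],
  ],
)

```text
clock: 61.55
ee_pos: [0.4785, 0.1294, 0.0793]
tcp_rot: [3.141, -0.0, 1.337]
force: [-0.6, 0.3, 0.5]
finger_gap: 0.0007
grip_force: 0.0
```

Request:
drive_tool(
  steps=[
    [[0,0,0.008],[0,0,0],-1],
    [[0,0,0.013],[0,0,0],-1],
    [[0,0,0.013],[0,0,0],-1],
  ],
)

```text
clock: 61.85
ee_pos: [0.4783, 0.1294, 0.0771]
tcp_rot: [-3.142, 0.0, 1.337]
force: [-0.2, 0.5, -0.6]
finger_gap: 0.0003
grip_force: 0.0
```

Request:
drive_tool(
  steps=[
    [[0,0,0.005],[0,0,0],-1],
    [[0,0,0.01],[0,0,0],-1],
    [[0,0,0.01],[0,0,0],-1],
  ],
)

```text
clock: 62.15
ee_pos: [0.4786, 0.1294, 0.076]
tcp_rot: [3.141, -0.0, 1.337]
force: [-0.3, 0.3, 2.3]
finger_gap: 0.0004
grip_force: 1.2
```

Request:
drive_tool(
  steps=[
    [[0,0,0.005],[0,0,0],-1],
    [[0,0,0.007],[0,0,0],-1],
    [[0,0,0.007],[0,0,0],-1],
  ],
)

```text
clock: 62.45
ee_pos: [0.479, 0.1295, 0.0756]
tcp_rot: [3.14, -0.001, 1.337]
force: [-1.3, -0.2, 7.3]
finger_gap: 0.0007
grip_force: 3.4
```

Request:
drive_tool(
  steps=[
    [[0,0.01,0],[0,0,0],-1],
    [[0,0.02,0],[0,0,0],-1],
    [[0,0.03,0],[0,0,0],-1],
    [[0,0.04,0],[0,0,0],-1],
    [[0,0.05,0],[0,0,0],-1],
    [[0,0.06,0],[0,0,0],-1],
  ],
)

```text
clock: 63.05
ee_pos: [0.488, 0.1274, 0.0759]
tcp_rot: [3.14, -0.001, 1.337]
force: [-2.9, 0.1, 8.5]
finger_gap: 0.0003
grip_force: 4.7
```

Request:
drive_tool(
  steps=[
    [[0,0.01,0],[0,0,0],-1],
    [[0,0.02,0],[0,0,0],-1],
    [[0,0.03,0],[0,0,0],-1],
    [[0,0.04,0],[0,0,0],-1],
    [[0,0.05,0],[0,0,0],-1],
    [[0,0.06,0],[0,0,0],-1],
    [[0,0.06,0],[0,0,0],-1],
  ],
)

```text
clock: 63.75
ee_pos: [0.4968, 0.1254, 0.076]
tcp_rot: [3.14, -0.001, 1.337]
force: [-2.1, -0.2, 8.8]
finger_gap: 0.0004
grip_force: 4.3
```

Request:
drive_tool(
  steps=[
    [[0,0,-0.05],[0,0,0],-1],
    [[0,0,-0.3],[0,0,0],-1],
    [[0,0,-0.6],[0,0,0],-1],
    [[-0.8,0,-0.8],[0,0,0],-1],
    [[-0.8,0,-0.8],[0,0,0],-1],
    [[-0.8,0,-0.8],[0,0,0],-1],
  ],
)

```text
clock: 64.35
ee_pos: [0.4676, 0.0063, 0.1962]
tcp_rot: [3.139, 0.001, 1.336]
force: [0.4, 0.4, -0.2]
finger_gap: 0.0006
grip_force: 0.0
```

```bash
cat >> h.py <<'E'
def wheel():
    "brightness along the rim line, by wheel angle from the top (deg)"
    for n in("top","scene"):
        g=cv2.cvtColor(robot.grab_frame(n),cv2.COLOR_BGR2GRAY);o=[]
        for a in range(-60,61,5):
            v=[]
            for y in(-.093,-.090,-.087,-.084):
                u=proj(n,[*st(.001+.034*np.sin(r(a)),y),.042+.034*np.cos(r(a))]);v.append(int(cv2.getRectSubPix(g,(1,1),tuple(map(float,u)))[0,0]))
            o.append(max(v))
        print(n,dict(zip(range(-60,61,5),o)))
E
python3 -c "
from h import *
wheel()"
```

```text
top {-60: 11, -55: 11, -50: 11, -45: 9, -40: 8, -35: 10, -30: 11, -25: 16, -20: 32, -15: 43, -10: 38, -5: 23, 0: 9, 5: 8, 10: 11, 15: 16, 20: 17, 25: 18, 30: 20, 35: 21, 40: 21, 45: 23, 50: 23, 55: 21, 60: 22}
scene {-60: 54, -55: 55, -50: 60, -45: 59, -40: 59, -35: 58, -30: 56, -25: 62, -20: 89, -15: 113, -10: 116, -5: 96, 0: 103, 5: 118, 10: 113, 15: 101, 20: 96, 25: 87, 30: 73, 35: 65, 40: 63, 45: 62, 50: 62, 55: 62, 60: 62}
```

The pointer now reads -15°, which is click 2. I'll repeat the same stroke.

Request:
drive_tool(
  steps=[
    [[0.8,-0.12,0],[0,0,0],-1],
    [[0.8,-0.12,0],[0,0,0],-1],
    [[0.8,-0.12,0],[0,0,0],-1],
    [[0.8,-0.12,0.2],[0,0,0],-1],
    [[0.8,-0.12,0.4],[0,0,0],-1],
    [[0.8,-0.12,0.6],[0,0,0],-1],
    [[0.8,-0.12,0.7],[0,0,0],-1],
    [[0.8,-0.12,0.75],[0,0,0],-1],
    [[0.8,-0.12,0.78],[0,0,0],-1],
    [[0.8,-0.12,0.79],[0,0,0],-1],
    [[0.8,-0.12,0.8],[0,0,0],-1],
    [[0.8,-0.12,0.8],[0,0,0],-1],
  ],
)

```text
clock: 65.65
ee_pos: [0.479, 0.1297, 0.0758]
tcp_rot: [3.14, -0.001, 1.337]
force: [-2.2, 0.6, 2.3]
finger_gap: 0.0004
grip_force: 1.6
```

Request:
drive_tool(
  steps=[
    [[0,0.01,0],[0,0,0],-1],
    [[0,0.02,0],[0,0,0],-1],
    [[0,0.03,0],[0,0,0],-1],
    [[0,0.04,0],[0,0,0],-1],
    [[0,0.05,0],[0,0,0],-1],
    [[0,0.06,0],[0,0,0],-1],
  ],
)

```text
clock: 66.25
ee_pos: [0.4882, 0.1275, 0.0759]
tcp_rot: [3.14, -0.001, 1.336]
force: [-3.7, 0.2, 8.3]
finger_gap: 0.0004
grip_force: 4.2
```

Request:
drive_tool(
  steps=[
    [[0,0.01,0],[0,0,0],-1],
    [[0,0.02,0],[0,0,0],-1],
    [[0,0.03,0],[0,0,0],-1],
    [[0,0.04,0],[0,0,0],-1],
    [[0,0.05,0],[0,0,0],-1],
    [[0,0.06,0],[0,0,0],-1],
    [[0,0.06,0],[0,0,0],-1],
  ],
)

```text
clock: 66.95
ee_pos: [0.497, 0.1254, 0.076]
tcp_rot: [3.14, -0.001, 1.336]
force: [-1.6, 0.5, 8.5]
finger_gap: 0.0005
grip_force: 3.9
```

Request:
drive_tool(
  steps=[
    [[0,0,-0.05],[0,0,0],-1],
    [[0,0,-0.3],[0,0,0],-1],
    [[0,0,-0.6],[0,0,0],-1],
    [[-0.8,0,-0.8],[0,0,0],-1],
    [[-0.8,0,-0.8],[0,0,0],-1],
    [[-0.8,0,-0.8],[0,0,0],-1],
  ],
)

```text
clock: 67.55
ee_pos: [0.468, 0.0061, 0.1964]
tcp_rot: [3.139, 0.001, 1.336]
force: [0.4, 0.4, -0.2]
finger_gap: 0.0007
grip_force: 0.0
```

Run:
```python
from h import *
wheel()
inv=lambda p:((p[:2]-SC)@np.array([[np.cos(SY),-np.sin(SY)],[np.sin(SY),np.cos(SY)]])).round(4)
b=robot.grab_frame("top")
for o in amber("top",b,.026):
  if o[3][1]>-.45 and .38<o[3][0]<.65: print(o[:2],inv(ray("top",o[2],.077)))
# hood handle: dark grey bar in the tray area of the top view
g=cv2.cvtColor(b,cv2.COLOR_BGR2GRAY);m=np.zeros_like(g)
q=np.array([proj("top",[*st(x,y),.145]) for x,y in((-.06,-.01),(.06,-.01),(.06,.1),(-.06,.1))],np.int32)
cv2.fillPoly(m,[q],255);m=((g<100)&(m>0)).astype(np.uint8)
n,l,s_,c=cv2.connectedComponentsWithStats(m);i=1+np.argmax(s_[1:,4])
ys,xs=np.where(l==i);rc=cv2.minAreaRect(np.c_[xs,ys].astype(np.float32));print(s_[i],rc,inv(ray("top",rc[0],.14)))
bx=cv2.boxPoints(rc);P=[inv(ray("top",p,.14)) for p in bx];print(P)
```

```text
top {-60: 10, -55: 10, -50: 10, -45: 9, -40: 10, -35: 8, -30: 9, -25: 10, -20: 10, -15: 12, -10: 10, -5: 7, 0: 9, 5: 20, 10: 38, 15: 45, 20: 37, 25: 26, 30: 21, 35: 19, 40: 20, 45: 20, 50: 21, 55: 21, 60: 22}
scene {-60: 57, -55: 55, -50: 59, -45: 60, -40: 58, -35: 61, -30: 58, -25: 62, -20: 67, -15: 79, -10: 102, -5: 96, 0: 103, 5: 124, 10: 136, 15: 146, 20: 135, 25: 100, 30: 80, 35: 67, 40: 64, 45: 64, 50: 63, 55: 63, 60: 62}
(np.int32(148), [124, 220, 19, 17]) [0.0114 0.3705]
(np.int32(192), [122, 261, 36, 15]) [-0.1221  0.331 ]
[232 258   4   8  18] ((234.25, 261.75), (2.8460497856140137, 6.957010269165039), 18.43494987487793) [-0.0293  0.0349]
[array([-0.0389,  0.04  ]), array([-0.0189,  0.0382]), array([-0.0198,  0.0299]), array([-0.0397,  0.0317])]
```

The pointer is at +15°, which is click 4. The hood rim height at release (0.127 - 0.095 = 0.032 m) matches the tray floor. Signing off.

```bash
python3 -c "
from station import robot
print(robot.sign_off())"
```

```text
the job is handed in; nothing more can be done
None
```

I've handed the job in: the cup is standing upright on the worktop, all four tea glasses are mouth down in the tray, the hood is back on fully home, and the timer wheel reads click 4. One glass was knocked inside the tray along the way and I re-seated it before refitting the hood.

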